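Bolt down the sealing die in cross order

ROBOT

A 6-joint arm with a two-finger parallel gripper is mounted at the origin on the work surface. World frame = base frame: x ahead of the robot, y to its left, z up, the work surface at z = 0. Lengths are in mm, angles in rad, forces in N, time in s.
With the tool pointing down it reaches from about 300 to 1000 mm from the base axis. Payload 5.1 kg.
Tool frame: the origin (TCP) lies at the centre of the arm's flange, where the gripper is bolted on; the fingertips stand ahead of it and the grasp point (between the pads) lies 171 mm ahead of it (r.finger_overhang is the x of the fingertips in the tool frame, in mm); x points along the fingers, z is the direction in which the jaws open and shut, and the axes are right-handed (so a half turn about x gives the same grasp; the last joint's range is limited). The gripper opens to 95 mm and grips with 3 to 60 N. Pads are 20 mm wide; open, the fingers measure 119 mm over their backs; the gripper's body (75 mm by 180 mm) begins 59 mm behind the grasp point.
Start: joints at [1.1, 0.124, 1.65, -0, 1.367, -0.083], TCP at [245.819, 601.714, 404.756] pointing down, gripper open.
Joint ranges: [-2.61, 2.61], [-1.02, 2.33], [0.03, 2.71], [-1.35, 4.49], [0.32, 2.68], [-2.91, 2.91]. Speed limits (rad/s): [2.57, 2.57, 3.14, 3.14, 3.14, 3.14].

INTERFACE

Orientations are given as [roll, pitch, yaw] about the fixed x, y, z axes, in that order (R = Rz(yaw) Ry(pitch) Rx(roll)).
In Python, from workcell import r gives the robot as it stands.
- The arm moves only by the tool play_rows, never from a script. Its argument "commands" is a list of rows, each a list of 4 numbers: the shift along the tool's x, y, z in m, then the turn about the tool's x in rad. A call has 1 to 20 rows; each row is the pose to reach, as a shift and turn from the pose measured when the call began, along the tool's axes at that moment; what a row does not reach only later rows make up. A row lasts 1/12 s, in which the tool goes at most 41.7 mm and 7.16 degrees, less where a joint would pass 70% of its speed; a pose out of reach is approached as far as the arm can. A call with a gripper value outside its range is refused whole. "fingers" is the closure, from -1 (fully open) to 1 (shut), set as the call begins (left out, the last holds). The fingers move at their own pace and stop on an object; "squeeze" is the grip in N (left out, the last holds). Time passes only in rows, so rows that repeat a pose let the fingers close. It gives the time, the measured TCP pose, the force and the opening at its end, in the units of the state.
- r.get_obs(): the state, without advancing time (a new reading comes with each control period).
- r.camera(name): name is "scene" or "side" or "wrist"; returns a dict with "color" (400x640x3 uint8, red, green, blue), "range_z" (400x640 float32, mm along the optical axis (not along the pixel's ray), 0 where there is no reading), "fov_y" (degrees; the focal length in pixels is half the picture's height over the tangent of half this angle, whatever the lens; pixels are square), "cx", "cy" (the principal point, pixels), "R" (3x3) and "t" (3): a world point X has camera coordinates R X + t. Camera axes: x right, y down, z forward; pixel columns grow to the right and rows downward; lengths in mm; the calibration is good to about 2 mm. The wrist camera is an equidistant fisheye: a pixel r from the principal point sees the ray r / f radians off the axis. A picture is of the moment at which its call begins.
- r.hand_in(): hands the job in, once; it reports no verdict.
Trained networks look in a picture, given as the dict that the camera call returned (one of the last four; its "shot" number tells which), for a name from the list of things; names that differ only in an ending like _2 or _b are one class to them, and where a whole thing is asked for, a point or a joint stands for the part that bears it (a point fixed in the world has none). Each returns a list of dicts, best first, with "p" (0 to 1); they miss things now and then, are a little off and sometimes report something else, mostly with a low value. They report only what shows in the picture. A call takes as long as a camera call. They do not tell look-alikes from the thing itself.
- r.masks_of(picture, thing): "pixels" (400x640 bool, what is visible of it) and "rect" ([left, top, right, bottom] in pixels, round what is visible of it).
The state is a dict: "time_s": time; "qpos": joint angles; "dq": joint speeds; "tau": joint torques, N m; "position": TCP position; "orientation": TCP orientation; "wrist_force": force on the tool from outside, world axes, zero at the start; "moment": the same for the moment, N m; "gripper_width": finger opening in mm.
Only numpy, scipy, OpenCV 4.12 (cv2) and the standard library are available. Lean on these libraries where they do the work, as an engineer would, in place of code of your own. Each camera call takes 0.05 s, during which the arm holds its last target. There are 200 camera calls.

TASK

The sloped die plate of the cup-sealing station is held by four square nuts; two facing ones have already had their first pass. With the T-handle wrench bring the other two about to their half-way ribs as well, then in a second pass tighten all four fully home to their stop blocks in cross order (a nut, the one diagonally across, then the other diagonal). Turn the nuts only with the wrench, leave the other things standing where they are, and finally slide the wrench back fully into the slotted hanger so that it hangs there upright.

Things in the scene. Friction and masses are not known exactly. Their poses are not given: they have to be found in the camera images.
- plate_center (a point): Centre of the upper face of the 190 mm square aluminium die plate of a fixed grey cup-sealing station. The plate slopes 28 degrees, its face turned to the left (+y) side of the table: z = outward normal (the nuts' axis), x up the slope (to the right), y away from the robot. Nuts stand at x, y = +-50 mm; a steel boss (62 mm across, 16 mm high) in the middle. Place and heading vary.
- wrench: T-handle socket wrench, loose, 142 mm long, 0.35 kg. Origin: centre of the socket's open mouth; z up the shaft, x along the T-bar. Square socket 35 mm inside, 45 mm outside, 30 mm deep, walls square to the bar. Shaft 18 mm across. Collar disc 48 mm across, 6 mm thick, its underside 85 mm from the mouth. It starts hanging upright by the collar in the hanger, bar within 35 degrees of the slot's direction.
- wrench_bar (a point): Middle of the wrench's black T-bar, where to grip it, 131 mm from the socket mouth: 90 mm long (x), 18 mm thick (y), 22 mm high (z, along the shaft away from the socket). The collar's top is 29 mm below the bar's underside.
- wrench_collar (a point): Centre of the underside of the wrench's collar, the face that rests on the hanger; axes as the wrench's.
- hanger_seat (a point): Fixed fork of two level rails, top 130 mm above the table, 12 mm thick, 68 mm wide, slot 28 mm wide. x along the slot from its open end (robot's side) to the closed end, z up. Point: rail top, mid-slot, under the collar when fully in (shaft 3 mm from the closed end). Open end 64 mm before it. Socket and collar are wider than the slot: in and out only through the open end, collar above the rails.
- nut1_top (a point): Nut 1, low on the slope and far from the robot, diagonally across from nut 3. Centre of the top of the straight part of its head, 20 mm above the plate; z its axis. Head 30 mm square, straight part 14 mm tall, sides along x and y of this frame (it turns with the nut), an 8 mm square taper on top guides the socket. Under it a 44 mm washer, 6 mm thick, on which the socket seats; its pointer reaches 38 mm out along +y.
- nut1 (a joint): Angle of nut 1 (rad), grows when tightened, clockwise seen from above the plate: 0 loose (pointer along the plate's +y), 0.785 half-way (at the low rib), 1.571 home (along the plate's +x, at the stop block, a hard stop). Stays where left; turning takes about 0.25 N m. The socket has about 10 degrees of free play each way on the head.
- nut2_top (a point): Nut 2, high on the slope and far from the robot, diagonally across from nut 4. Centre of the top of the straight part of its head, 20 mm above the plate; z its axis. Head 30 mm square, straight part 14 mm tall, sides along x and y of this frame (it turns with the nut), an 8 mm square taper on top guides the socket. Under it a 44 mm washer, 6 mm thick, on which the socket seats; its pointer reaches 38 mm out along +y.
- nut2 (a joint): Angle of nut 2 (rad), grows when tightened, clockwise seen from above the plate: 0 loose (pointer along the plate's +y), 0.785 half-way (at the low rib), 1.571 home (along the plate's +x, at the stop block, a hard stop). Stays where left; turning takes about 0.25 N m. The socket has about 10 degrees of free play each way on the head.
- nut3_top (a point): Nut 3, high on the slope and near from the robot, diagonally across from nut 1. Centre of the top of the straight part of its head, 20 mm above the plate; z its axis. Head 30 mm square, straight part 14 mm tall, sides along x and y of this frame (it turns with the nut), an 8 mm square taper on top guides the socket. Under it a 44 mm washer, 6 mm thick, on which the socket seats; its pointer reaches 38 mm out along +y.
- nut3 (a joint): Angle of nut 3 (rad), grows when tightened, clockwise seen from above the plate: 0 loose (pointer along the plate's +y), 0.785 half-way (at the low rib), 1.571 home (along the plate's +x, at the stop block, a hard stop). Stays where left; turning takes about 0.25 N m. The socket has about 10 degrees of free play each way on the head.
- nut4_top (a point): Nut 4, low on the slope and near from the robot, diagonally across from nut 2. Centre of the top of the straight part of its head, 20 mm above the plate; z its axis. Head 30 mm square, straight part 14 mm tall, sides along x and y of this frame (it turns with the nut), an 8 mm square taper on top guides the socket. Under it a 44 mm washer, 6 mm thick, on which the socket seats; its pointer reaches 38 mm out along +y.
- nut4 (a joint): Angle of nut 4 (rad), grows when tightened, clockwise seen from above the plate: 0 loose (pointer along the plate's +y), 0.785 half-way (at the low rib), 1.571 home (along the plate's +x, at the stop block, a hard stop). Stays where left; turning takes about 0.25 N m. The socket has about 10 degrees of free play each way on the head.
- cup_stack: Stack of four white paper cups, 56 mm across, 99 mm high, base centre: leave alone.
- big_cups: Stack of three paper cups, 76 mm across, 105 mm high, base centre: leave alone.
- small_carton: Small carton 85 x 65 x 45 mm high, base centre: leave alone.
- tape_roll: Roll core 90 mm across, 40 mm high, base centre: leave alone.
- notebook: Notebook 150 x 105 x 16 mm, base centre: leave alone.
- card_reader: White card reader 150 x 75 x 30 mm, base centre: leave alone.
- lid_jar: White jar 72 mm across, 75 mm high, base centre: leave alone.
Things that resemble listed ones, but are neither listed nor needed, are in the scene too. Leave any blue or green look-alike of the wrench alone.

How it is judged:
By the outcome, as a careful person would: the job done as asked, in the order asked, and still so for the second after the job is handed in, with the robot touching nothing.
It also fails if it takes over 72 s, if anything falls off the work surface, if the arm or the gripper's body presses on something with over 40 N, if the wrist force passes 120 N, or if a joint passes its speed limit or range.

## Working session

There is one attempt and no reset: what is moved stays moved. The work goes in short steps, Python scripts to look and compute and a tool call to move; the robot and the scene stay as the last step left them, time stands still between calls to the robot, and variables do not carry over. Pictures are saved under pics/ and viewed, about 8 in all and at most 12, crops included, and the job is handed in when it is done.

Besides the shell and the picture viewer there is one more tool, called after "Call:" by a JSON object that holds its "name" and its "arguments", one argument or row to a line. play_rows: Moves the arm, as the interface text tells. Its arguments: {"type":"object","properties":{"commands":{"type":"array","items":{"type":"array","items":{"type":"number"}}},"fingers":{"type":"number"},"squeeze":{"type":"number"}},"required":["commands"]}

```bash
mkdir -p pics; ls; python3 - <<'E'
from workcell import r
import cv2,numpy as np
print([a for a in dir(r) if a[0]!='_'], r.finger_overhang)
o=r.get_obs(); print({k:np.round(v,4).tolist() for k,v in o.items()})
P=[]
for n in ["scene","side"]:
    c=r.camera(n); print(n,c["fov_y"],c["cx"],c["cy"],np.round(c["R"],3).tolist(),np.round(c["t"],1))
    cv2.imwrite(f"pics/{n}0.png",c["color"][:,:,::-1]); np.savez(f"{n}0.npz",**{k:v for k,v in c.items()})
    for t in ["wrench","nut1_top","plate_center","hanger_seat"]:
        try:
            print(t,[(round(float(m["p"]),2),m["rect"]) for m in r.masks_of(c,t)])
        except Exception as e: print(t,e)
E
```

```text
pics
['PlanningError', 'camera', 'finger_overhang', 'get_obs', 'hand_in', 'masks_of'] 190.1
{'time_s': 0.0, 'qpos': [1.1004, 0.1245, 1.6517, -0.0, 1.3675, -0.0826], 'dq': [0.0003, -0.0007, 0.0008, -0.0012, 0.0007, 0.001], 'tau': [0.0032, -41.757, -35.9945, 0.0775, 0.049, -0.0002], 'position': [245.7003, 601.5064, 403.4748], 'orientation': [3.0759, 1.5687, -2.0242], 'wrist_force': [-0.5031, 0.4592, -0.2521], 'moment': [0.0146, 0.0217, -0.0409], 'gripper_width': 95.2638}
scene 55.83752437291 318.43398154835506 200.27523505061475 [[0.23, 0.973, -0.012], [0.743, -0.184, -0.644], [-0.628, 0.139, -0.765]] [-104.1 -313.6 1656.5]
wrench [(0.92, [394.0, 168.3, 414.4, 208.0]), (0.84, [413.5, 212.2, 442.5, 245.6]), (0.63, [377.3, 239.2, 411.5, 274.1]), (0.53, [368.1, 176.3, 385.6, 216.9])]
nut1_top [(0.66, [282.5, 240.7, 293.8, 253.2])]
plate_center [(0.68, [226.2, 212.1, 306.3, 266.4])]
hanger_seat [(0.84, [355.2, 190.1, 388.7, 242.3])]
side 53.76133852737369 320.1807118325704 199.0735214286664 [[0.833, -0.553, -0.017], [-0.385, -0.558, -0.735], [0.397, 0.619, -0.678]] [-456.9  293.2  867.2]
wrench [(0.84, [238.6, 135.3, 268.2, 183.7]), (0.69, [275.9, 138.0, 308.7, 187.9]), (0.62, [336.4, 128.0, 353.9, 176.4]), (0.52, [290.7, 112.2, 310.5, 138.6])]
nut1_top [(0.77, [381.2, 211.9, 401.2, 226.9])]
plate_center [(0.8, [337.6, 211.7, 449.5, 277.7]), (0.26, [382.8, 238.2, 407.0, 258.7])]
hanger_seat [(0.81, [270.5, 148.1, 325.7, 209.8]), (0.35, [383.8, 239.6, 411.9, 262.4])]
```

```bash
python3 -c "
import cv2,numpy as np
a=cv2.imread('pics/scene0.png');b=cv2.imread('pics/side0.png')
cv2.imwrite('pics/both0.png',cv2.resize(np.vstack([a,b]),(480,600)))"
```

```text
(no output)
```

View pics/scene0.png

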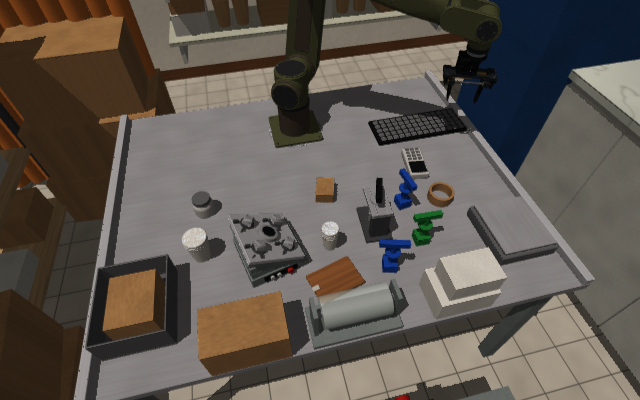

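View pics/side0.png

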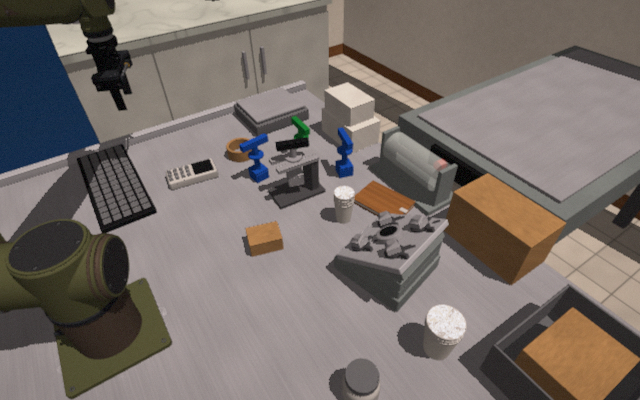

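```bash
cat > h.py <<'E'
import numpy as np,cv2
def load(n): return dict(np.load(n,allow_pickle=True))
def cloud(c):
    f=200/np.tan(np.radians(float(c["fov_y"]))/2)
    v,u=np.mgrid[0:400,0:640].astype(float); z=c["range_z"].astype(float)
    X=np.stack([(u-c["cx"])/f*z,(v-c["cy"])/f*z,z],-1)
    W=(X-c["t"])@c["R"]          # R^T (x-t)
    W[z<=0]=np.nan; return W
def proj(c,P):
    f=200/np.tan(np.radians(float(c["fov_y"]))/2); q=np.atleast_2d(P)@np.array(c["R"]).T+c["t"]
    return np.c_[f*q[:,0]/q[:,2]+c["cx"],f*q[:,1]/q[:,2]+c["cy"]]
E
python3 - <<'E'
from h import *
np.set_printoptions(precision=1,suppress=True)
for n,rects in [("scene0.npz",dict(plate=[226,212,306,266],blue1=[394,168,414,208],green=[413,212,442,245],blue2=[377,239,411,274],wr=[368,176,386,217],hang=[355,190,389,242])),("side0.npz",dict(plate=[338,212,449,278],wr=[268,130,310,165],hang=[270,148,326,210]))]:
    c=load(n); W=cloud(c)
    for k,(a,b,d,e) in rects.items():
        w=W[b:e,a:d].reshape(-1,3); w=w[np.isfinite(w[:,0])&(w[:,2]>20)]
        print(n,k,len(w),"med",np.median(w,0),"lo",np.percentile(w,3,0),"hi",np.percentile(w,97,0))
    # plate plane RANSAC
    a,b,d,e=rects["plate"]; w=W[b:e,a:d].reshape(-1,3); w=w[np.isfinite(w[:,0])&(w[:,2]>40)]
    best=None; g=np.random.default_rng(0)
    for _ in range(3000):
        p=w[g.choice(len(w),3,False)]; m=np.cross(p[1]-p[0],p[2]-p[0]); l=np.linalg.norm(m)
        if l<100: continue
        m/=l; m*=np.sign(m[2])
        if abs(np.degrees(np.arccos(m[2]))-28)>6: continue
        s=(abs((w-p[0])@m)<2).sum()
        if best is None or s>best[0]: best=(s,m,p[0])
    s,m,p0=best; i=abs((w-p0)@m)<2.5; q=w[i]; cen=q.mean(0); m=np.linalg.svd(q-cen)[2][2]; m*=np.sign(m[2])
    print("plane",s,m.round(3),"tilt",np.degrees(np.arccos(m[2])),"az",np.degrees(np.arctan2(m[1],m[0])),"cen",cen)
    xs=-np.array([m[0],m[1],0]); 
    ex=np.array([0,0,1])-m[2]*m; ex/=np.linalg.norm(ex); ey=np.cross(m,ex)
    u=np.c_[(q-cen)@ex,(q-cen)@ey]; box=cv2.minAreaRect(u.astype(np.float32)); print(box)
    print("center",cen+box[0][0]*ex+box[0][1]*ey, "ext",u.min(0),u.max(0))
E
```

```text
scene0.npz plate 3239 med [ 636.1 -205.5  117.1] lo [ 529.7 -295.    41.9] hi [ 711.7 -110.2  159.2]
scene0.npz blue1 467 med [517.8 292.4  88.7] lo [383.4 274.8  23.4] hi [552.1 380.9 142.4]
scene0.npz green 534 med [681.3 292.5  90.9] lo [658.8 255.6  26.4] hi [696.7 331.5 142.7]
scene0.npz blue2 605 med [753.1 156.9  93.7] lo [730.3 121.9  26.5] hi [769.7 198.2 142.4]
scene0.npz wr 536 med [590.2 158.6 130.4] lo [531.  133.4 118.9] hi [633.6 198.7 187.7]
scene0.npz hang 935 med [617.4 155.9 127.1] lo [538.  132.9  29.1] hi [639.1 196.3 185.3]
plane 1284 [-0.1  0.5  0.9] tilt 28.263768173405676 az 103.63089218997114 cen [ 626.6 -204.4  115.6]
((-8.3193359375, -12.76947021484375), (191.30654907226562, 191.49649047851562), 89.75812530517578)
center [ 612.4 -200.2  111.7] ext [-103.9 -108.1] [87.8 82.9]
side0.npz plate 5606 med [ 595.8 -236.6  117.7] lo [ 511.3 -299.4   35.7] hi [ 703.7 -127.7  160.3]
side0.npz wr 931 med [573.6 166.8 135. ] lo [519.2 134.7  91.9] hi [672.2 295.7 188.2]
side0.npz hang 1404 med [576.4 150.6 123.9] lo [514.9 131.5  31.4] hi [629.5 195.1 167.4]
plane 1895 [-0.1  0.5  0.9] tilt 28.082498124209387 az 103.47719872204877 cen [ 596.4 -221.5  121.3]
((-17.515419006347656, 18.594131469726562), (189.2841339111328, 192.12396240234375), 0.41614818572998047)
center [ 610.9 -202.1  113. ] ext [-112.3  -78. ] [ 77.6 115.1]
```

```bash
python3 - <<'E'
from h import *
np.set_printoptions(precision=1,suppress=True)
for n in ["scene0.npz","side0.npz"]:
    c=load(n); W=cloud(c); A=(W[...,0]>500)&(W[...,0]<680)&(W[...,1]>80)&(W[...,1]<245)
    for nm,lo,hi in [("bar",163,195),("bartop",182,192),("rail",125,135)]:
        q=W[A&(W[...,2]>lo)&(W[...,2]<hi)]
        if len(q)<5: print(n,nm,len(q)); continue
        box=cv2.minAreaRect(q[:,:2].astype(np.float32)); cen=q.mean(0); e=np.linalg.svd(q[:,:2]-cen[:2])[2][0]
        print(n,nm,len(q),"mean",cen,"z",np.percentile(q[:,2],[5,50,95]),"box",box,"dir",np.degrees(np.arctan2(e[1],e[0])), cv2.boxPoints(box).tolist())
E
python3 - <<'E'
import cv2,numpy as np
a=cv2.imread('pics/scene0.png')[150:280,335:455];b=cv2.imread('pics/side0.png')[100:220,220:370];p=cv2.imread('pics/scene0.png')[200:275,215:315];s=cv2.imread('pics/side0.png')[195:285,325:455]
f=lambda i:cv2.resize(i,(400,300),interpolation=cv2.INTER_CUBIC)
cv2.imwrite('pics/crop1.png',np.vstack([np.hstack([f(a),f(b)]),np.hstack([f(p),f(s)])]))
E
```

```text
scene0.npz bar 147 mean [579.1 164.5 183.4] z [171.6 185.  188.6] box ((572.3741455078125, 166.86341857910156), (16.509294509887695, 94.83232116699219), 71.72216033935547) dir -18.97003260287662 [[524.7614135742188, 173.89614868164062], [614.8091430664062, 144.15432739257812], [619.9868774414062, 159.8306884765625], [529.9391479492188, 189.572509765625]]
scene0.npz bartop 114 mean [576.1 166.2 185.6] z [182.7 185.5 188.7] box ((572.843017578125, 166.78060913085938), (15.000778198242188, 94.12409973144531), 70.31998443603516) dir -20.78644815919792 [[526.0040893554688, 175.56727600097656], [614.6301879882812, 143.86940002441406], [619.6819458007812, 157.9939422607422], [531.0558471679688, 189.6918182373047]]
scene0.npz rail 444 mean [588.5 164.2 129.3] z [126.1 129.  134. ] box ((574.029541015625, 168.14901733398438), (68.9595947265625, 129.25375366210938), 85.5979232788086) dir 5.4133189567200946 [[506.9468078613281, 138.73138427734375], [635.8192749023438, 128.81048583984375], [641.1123046875, 197.566650390625], [512.2398071289062, 207.487548828125]]
side0.npz bar 324 mean [567.9 16
[... 328 characters left out ...]
pz bartop 165 mean [569.6 164.3 186.4] z [182.9 186.7 188.9] box ((570.2327880859375, 165.7452392578125), (22.104108810424805, 89.26449584960938), 71.81024932861328) dir 160.2068827492952 [[524.380859375, 169.17811584472656], [609.1845703125, 141.31285095214844], [616.084716796875, 162.31236267089844], [531.281005859375, 190.17762756347656]]
side0.npz rail 503 mean [573.2 160.  130. ] z [126.5 130.  133.4] box ((571.3927612304688, 167.27267456054688), (74.31895446777344, 126.8628921508789), 85.80470275878906) dir 175.32041225205788 [[505.412841796875, 134.85317993164062], [631.935791015625, 125.57235717773438], [637.3726806640625, 199.69216918945312], [510.8497314453125, 208.97299194335938]]
```

View pics/crop1.png

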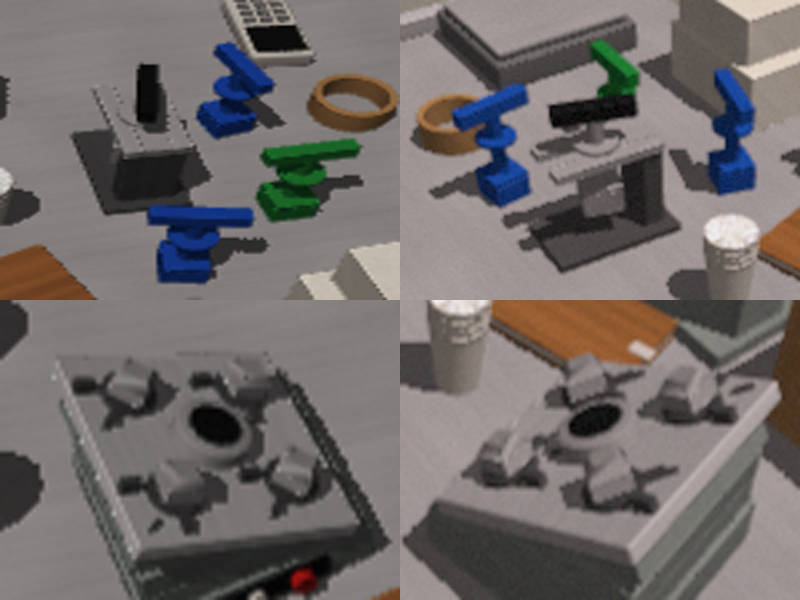

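```bash
cat >> h.py <<'E'
from scipy.spatial.transform import Rotation as Ro
def Rt(o): return Ro.from_euler('xyz',o["orientation"]).as_matrix()
def show(o):
    R=Rt(o); x=R[:,0]; z=R[:,2]
    print("t%.2f"%o["time_s"],"pos",np.round(o["position"],1),"x",np.round(x,3),"tilt %.1f az %.1f"%(np.degrees(np.arccos(-x[2])),np.degrees(np.arctan2(x[1],x[0]))),"zaz %.1f"%np.degrees(np.arctan2(z[1],z[0])),"q",np.round(o["qpos"],2),"F",np.round(o["wrist_force"],1),"M",np.round(o["moment"],2),"w %.1f"%o["gripper_width"])
    return R
def plan(o,grasp,zdir=None,ov=171.):
    """shift (m) and turn so that grasp point -> grasp, jaw axis -> zdir (nearest of +-)"""
    R=Rt(o); tcp=np.array(grasp)-ov*R[:,0]; s=R.T@(tcp-o["position"])/1000; a=0
    if zdir is not None:
        l=R.T@np.array(zdir); a=np.arctan2(-l[1],l[2])
        print("turn options",[round(((a+k*np.pi+np.pi)%(2*np.pi))-np.pi,3) for k in (0,1)])
    print("shift",np.round(s,4)); return s
E
python3 - <<'E'
from h import *; from workcell import r
o=r.get_obs(); show(o); d=np.radians(70.5)
plan(o,[571.3,166.3,230],[np.cos(d),np.sin(d),0])
E
```

```text
t0.50 pos [245.8 601.7 404.7] x [-0. -0. -1.] tilt 0.0 az -120.2 zaz 67.8 q [ 1.1   0.12  1.65  0.    1.37 -0.08] F [-0.5 -0.5 -0.7] M [-0.    0.02  0.03] w 94.9
turn options [np.float64(-0.047), np.float64(3.094)]
shift [ 0.0037 -0.466  -0.28  ]
```

Call:
{"name": "play_rows", "arguments": {
  "commands": [
    [0.0037,-0.466,-0.28,-0.047],
    [0.0037,-0.466,-0.28,-0.047],
    [0.0037,-0.466,-0.28,-0.047],
    [0.0037,-0.466,-0.28,-0.047],
    [0.0037,-0.466,-0.28,-0.047],
    [0.0037,-0.466,-0.28,-0.047],
    [0.0037,-0.466,-0.28,-0.047],
    [0.0037,-0.466,-0.28,-0.047],
    [0.0037,-0.466,-0.28,-0.047],
    [0.0037,-0.466,-0.28,-0.047],
    [0.0037,-0.466,-0.28,-0.047],
    [0.0037,-0.466,-0.28,-0.047],
    [0.0037,-0.466,-0.28,-0.047],
    [0.0037,-0.466,-0.28,-0.047],
    [0.0037,-0.466,-0.28,-0.047],
    [0.0037,-0.466,-0.28,-0.047]
  ],
  "fingers": -0.2,
  "squeeze": 30
}}

```text
time_s: 1.83
position: [571.3, 166.2, 400.9]
orientation: [1.4, 1.57, 2.629]
wrist_force: [0.9, 0.6, 0.5]
gripper_width: 57.0
```

```bash
python3 - <<'E'
from h import *; from workcell import r
np.set_printoptions(precision=1,suppress=True)
c=r.camera("wrist"); cv2.imwrite("pics/w1.png",c["color"][:,:,::-1])
o=r.get_obs(); show(o); d=np.radians(70.5)
plan(o,[571.3,166.3,175],[np.cos(d),np.sin(d),0])
f=200/np.tan(np.radians(float(c["fov_y"]))/2)
v,u=np.mgrid[0:400,0:640].astype(float); du,dv=u-c["cx"],v-c["cy"]; rr=np.hypot(du,dv)+1e-9; th=rr/f; z=c["range_z"].astype(float)
X=np.stack([np.tan(th)*du/rr*z,np.tan(th)*dv/rr*z,z],-1); W=(X-c["t"])@c["R"]; W[(z<=0)|(th>1.2)]=np.nan
A=(abs(W[...,0]-571)<70)&(abs(W[...,1]-166)<60)
for nm,lo,hi in [("bartop",178,194),("rail",124,133)]:
    q=W[A&(W[...,2]>lo)&(W[...,2]<hi)]
    if len(q)>5: print(nm,len(q),q.mean(0),cv2.minAreaRect(q[:,:2].astype(np.float32)), np.percentile(q[:,2],50))
E
```

```text
t1.88 pos [570.9 166.9 401. ] x [-0.  0. -1.] tilt 0.0 az 144.0 zaz 70.5 q [ 0.2  0.   1.8  0.   1.4 -1. ] F [-0.  -0.5  0.3] M [-0.  -0.   0.1] w 57.4
turn options [np.float64(0.0), np.float64(-3.141)]
shift [ 0.1 -0.  -0. ]
bartop 3088 [565.9 170.7 186.9] ((568.6500244140625, 169.8876953125), (18.45168113708496, 81.34881591796875), 70.40641021728516) 186.96435119112385
rail 5548 [568.8 170.1 130. ] ((573.7611083984375, 168.2796630859375), (68.71121215820312, 126.92230224609375), 85.67537689208984) 130.0417275719754
```

View pics/w1.png

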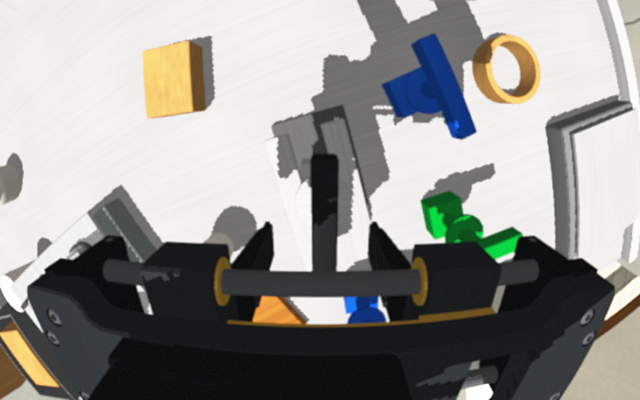

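Call:
{"name": "play_rows", "arguments": {
  "commands": [
    [0.03,-0.001,0,0],
    [0.055,-0.001,0,0],
    [0.055,-0.001,0,0],
    [0.055,-0.001,0,0]
  ]
}}

```text
time_s: 2.22
position: [570.6, 167.8, 344.5]
orientation: [1.981, 1.567, -3.07]
wrist_force: [0.5, -1.0, 2.0]
gripper_width: 57.0
```

Call:
{"name": "play_rows", "arguments": {
  "commands": [
    [0,0,0,0],
    [0,0,0,0],
    [0,0,0,0],
    [0,0,0,0],
    [0,0,0,0],
    [0,0,0,0]
  ],
  "fingers": 1,
  "squeeze": 45
}}

```text
time_s: 2.72
position: [570.7, 167.8, 345.1]
orientation: [1.934, 1.568, -3.116]
wrist_force: [-0.3, -0.1, -0.2]
gripper_width: 22.3
```

```bash
python3 - <<'E'
from h import *; from workcell import r
np.set_printoptions(precision=3,suppress=True)
o=r.get_obs(); R=show(o)
d=np.radians(-4.3); u=np.array([np.cos(d),np.sin(d),0])
print("out 105",R.T@(-105*u)/1000)
E
```

```text
t2.72 pos [570.7 167.8 345.1] x [-0.003 -0.    -1.   ] tilt 0.2 az -178.6 zaz 70.6 q [ 0.2   0.05  1.83  0.    1.26 -1.04] F [-0.3 -0.1 -0.2] M [0.02 0.02 0.04] w 22.3
out 105 [ 0.     0.101 -0.027]
```

Call:
{"name": "play_rows", "arguments": {
  "commands": [
    [-0.003,0,0,0],
    [-0.006,0,0,0],
    [-0.006,0,0,0],
    [-0.006,0.03,-0.008,0],
    [-0.006,0.07,-0.0187,0],
    [-0.006,0.105,-0.028,0],
    [-0.006,0.105,-0.028,0],
    [-0.05,0.105,-0.028,0],
    [-0.2,0.105,-0.028,0],
    [-0.2,0.105,-0.028,0],
    [-0.2,0.105,-0.028,0],
    [-0.2,0.105,-0.028,0]
  ]
}}

```text
time_s: 3.72
position: [462.6, 176.1, 550.2]
orientation: [-0.658, 1.569, 0.574]
wrist_force: [-0.1, -0.1, -2.2]
gripper_width: 18.0
```

```bash
python3 - <<'E'
from h import *; from workcell import r
np.set_printoptions(precision=3,suppress=True)
o=r.get_obs(); R=show(o)
print("to",R.T@(np.array([150,-620,560])-o["position"])/1000)
c=r.camera("side"); cv2.imwrite("pics/s2.png",c["color"][:,:,::-1])
E
```

```text
t3.72 pos [462.6 176.1 550.2] x [ 0.002  0.001 -1.   ] tilt 0.1 az 32.9 zaz 70.6 q [ 0.26 -0.27  1.79  0.    1.63 -0.98] F [-0.1 -0.1 -2.2] M [-0.01 -0.08 -0.08] w 18.0
to [-0.011  0.031 -0.855]
```

View pics/s2.png

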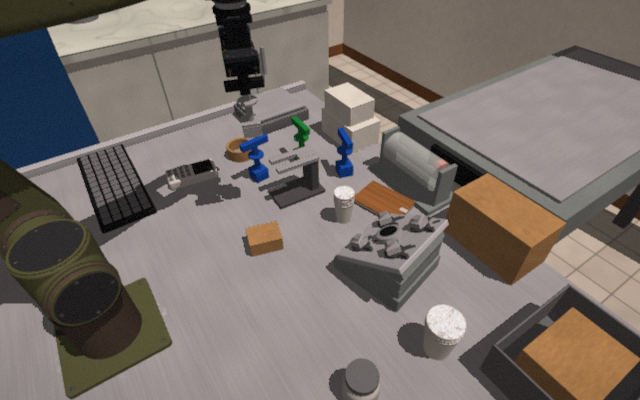

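Call:
{"name": "play_rows", "arguments": {
  "commands": [
    [-0.011,0.031,-0.855,0.994],
    [-0.011,0.031,-0.855,0.994],
    [-0.011,0.031,-0.855,0.994],
    [-0.011,0.031,-0.855,0.994],
    [-0.011,0.031,-0.855,0.994],
    [-0.011,0.031,-0.855,0.994],
    [-0.011,0.031,-0.855,0.994],
    [-0.011,0.031,-0.855,0.994],
    [-0.011,0.031,-0.855,0.994],
    [-0.011,0.031,-0.855,0.994],
    [-0.011,0.031,-0.855,0.994],
    [-0.011,0.031,-0.855,0.994],
    [-0.011,0.031,-0.855,0.994],
    [-0.011,0.031,-0.855,0.994],
    [-0.011,0.031,-0.855,0.994],
    [-0.011,0.031,-0.855,0.994],
    [-0.011,0.031,-0.855,0.994],
    [-0.011,0.031,-0.855,0.994],
    [-0.011,0.031,-0.855,0.994],
    [-0.011,0.031,-0.855,0.994]
  ]
}}

```text
time_s: 5.43
position: [156.7, -601.0, 558.9]
orientation: [0.267, 1.56, 0.505]
wrist_force: [1.7, -1.0, -2.9]
gripper_width: 17.4
```

```bash
python3 - <<'E'
from h import *; from workcell import r
np.set_printoptions(precision=3,suppress=True)
o=r.get_obs(); R=show(o); d=np.radians(-76.45); h=np.array([np.cos(d),np.sin(d),0])
print("out/up 1000 each",R.T@(1000*h+[0,0,0])/1000)
E
```

```text
t5.43 pos [ 156.7 -601.   558.9] x [ 0.01   0.005 -1.   ] tilt 0.6 az 28.9 zaz 13.6 q [-1.4   0.01  1.52  0.01  1.62 -1.64] F [ 1.7 -1.  -2.9] M [-0.1  -0.05  0.05] w 17.4
out/up 1000 each [-0.003 -1.    -0.001]
```

```bash
python3 - <<'E'
from h import *
np.set_printoptions(precision=0,suppress=True)
for n in ["scene0.npz","side0.npz"]:
    W=cloud(load(n)).reshape(-1,3); W=W[np.isfinite(W[:,0])]
    for y0 in range(-1500,-300,100):
        q=W[(W[:,1]>y0)&(W[:,1]<y0+100)&(W[:,2]>60)&(W[:,0]<700)&(W[:,0]>-100)]
        if len(q): print(n,y0,len(q),"x",np.percentile(q[:,0],[1,50,99]),"z",np.percentile(q[:,2],[1,50,99]))
    print(np.nanmin(W[(abs(W[:,2])<8)][:,1]))
E
```

```text
scene0.npz -700 979 x [602. 652. 699.] z [ 61.  93. 102.]
scene0.npz -600 864 x [601. 655. 699.] z [ 61.  94. 102.]
scene0.npz -500 627 x [349. 569. 689.] z [ 61. 101. 108.]
scene0.npz -400 269 x [348. 549. 591.] z [ 61.  78. 152.]
-1305.486899856651
side0.npz -700 1613 x [599. 664. 699.] z [ 63.  95. 100.]
side0.npz -600 2779 x [598. 640. 698.] z [ 61.  94. 102.]
side0.npz -500 1936 x [344. 534. 594.] z [ 62. 101. 108.]
side0.npz -400 871 x [344. 539. 585.] z [ 63.  78. 155.]
-696.1831847498653
```

Call:
{"name": "play_rows", "arguments": {
  "commands": [
    [0,-1.0,0,0],
    [0,-1.0,0,0],
    [0,-1.0,0,0],
    [0,-1.0,0,0],
    [0,-1.0,0,0],
    [0,-1.0,0,0],
    [0,-1.0,0,0],
    [0,-1.0,0,0],
    [0,-1.0,0,0],
    [0,-1.0,0,0],
    [0,-1.0,0,0]
  ]
}}

```text
time_s: 6.35
position: [242.8, -957.2, 527.2]
orientation: [-0.492, 1.558, -0.255]
wrist_force: [-0.3, -0.9, -4.4]
gripper_width: 17.5
```

```bash
python3 - <<'E'
from h import *; from workcell import r
o=r.get_obs(); R=show(o)
E
```

```text
t6.35 pos [ 242.8 -957.2  527.2] x [ 0.013 -0.003 -1.   ] tilt 0.8 az -14.6 zaz 13.6 q [-1.38  1.13  0.03  0.01  1.99 -1.61] F [-0.3 -0.9 -4.4] M [-0.12  0.01 -0.03] w 17.5
```

Call:
{"name": "play_rows", "arguments": {
  "commands": [
    [0,-1.0,0,0],
    [0,-1.0,0,0],
    [0,-1.0,0,0],
    [0,-1.0,0,0],
    [0,-1.0,0,0],
    [0,-1.0,0,0]
  ]
}}

```text
time_s: 6.85
position: [246.7, -979.9, 475.1]
orientation: [-1.258, 1.533, -1.021]
wrist_force: [-0.0, -0.4, -4.0]
gripper_width: 17.8
```

```bash
python3 - <<'E'
from h import *; from workcell import r
o=r.get_obs(); R=show(o)
E
```

```text
t6.85 pos [ 246.7 -979.9  475.1] x [ 0.02  -0.033 -0.999] tilt 2.2 az -58.5 zaz 13.6 q [-1.38  1.18  0.03  0.01  1.9  -1.61] F [-0.  -0.4 -4. ] M [ 0.04  0.05 -0.08] w 17.8
```

Call:
{"name": "play_rows", "arguments": {
  "commands": [
    [-0.4,-0.9,0,0],
    [-0.4,-0.9,0,0],
    [-0.4,-0.9,0,0],
    [-0.4,-0.9,0,0],
    [-0.4,-0.9,0,0],
    [-0.4,-0.9,0,0]
  ]
}}

```text
time_s: 7.35
position: [242.4, -973.0, 504.5]
orientation: [-1.391, 1.504, -1.154]
wrist_force: [0.1, 0.2, -4.1]
gripper_width: 17.7
```

Call:
{"name": "play_rows", "arguments": {
  "commands": [
    [-0.4,-0.9,0,0],
    [-0.4,-0.9,0,0],
    [-0.4,-0.9,0,0]
  ]
}}

```text
time_s: 7.6
position: [240.4, -970.2, 520.0]
orientation: [-1.443, 1.476, -1.206]
wrist_force: [-0.2, 0.1, -3.6]
gripper_width: 17.8
```

Call:
{"name": "play_rows", "arguments": {
  "commands": [
    [-0.4,-0.9,0,0],
    [-0.4,-0.9,0,0],
    [-0.4,-0.9,0,0]
  ]
}}

```text
time_s: 7.85
position: [238.4, -966.3, 537.5]
orientation: [-1.47, 1.449, -1.233]
wrist_force: [0.2, -0.0, -3.5]
gripper_width: 17.6
```

```bash
python3 - <<'E'
from h import *; from workcell import r
o=r.get_obs(); R=show(o)
E
```

```text
t7.85 pos [ 238.4 -966.3  537.5] x [ 0.04  -0.115 -0.993] tilt 7.0 az -70.6 zaz 13.6 q [-1.38  1.12  0.03  0.02  1.88 -1.61] F [ 0.2 -0.  -3.5] M [ 0.1   0.08 -0.05] w 17.6
```

Call:
{"name": "play_rows", "arguments": {
  "commands": [
    [-0.15,-1.0,0,0],
    [-0.15,-1.0,0,0]
  ]
}}

```text
time_s: 8.02
position: [239.2, -971.6, 532.2]
orientation: [-1.489, 1.419, -1.252]
wrist_force: [-0.0, 0.1, -4.0]
gripper_width: 18.0
```

Call:
{"name": "play_rows", "arguments": {
  "commands": [
    [-0.15,-1.0,0,0],
    [-0.15,-1.0,0,0]
  ]
}}

```text
time_s: 8.18
position: [240.0, -977.1, 525.8]
orientation: [-1.5, 1.393, -1.263]
wrist_force: [0.1, 0.0, -3.6]
gripper_width: 17.8
```

Call:
{"name": "play_rows", "arguments": {
  "commands": [
    [-0.15,-1.0,0,0]
  ]
}}

```text
time_s: 8.27
position: [240.4, -980.0, 524.7]
orientation: [-1.507, 1.37, -1.27]
wrist_force: [0.6, 0.3, -4.0]
gripper_width: 17.9
```

Call:
{"name": "play_rows", "arguments": {
  "commands": [
    [-0.15,-1.0,0,0]
  ]
}}

```text
time_s: 8.35
position: [240.8, -982.6, 524.8]
orientation: [-1.512, 1.345, -1.276]
wrist_force: [0.2, -0.4, -3.4]
gripper_width: 17.8
```

```bash
python3 - <<'E'
from h import *; from workcell import r
o=r.get_obs(); R=show(o)
E
```

```text
t8.35 pos [ 240.8 -982.6  524.8] x [ 0.065 -0.214 -0.975] tilt 12.9 az -73.1 zaz 13.6 q [-1.39  1.13  0.03  0.02  1.76 -1.61] F [ 0.2 -0.4 -3.4] M [ 0.23  0.17 -0.01] w 17.8
```

Call:
{"name": "play_rows", "arguments": {
  "commands": [
    [-0.1,-1.0,0,0]
  ]
}}

```text
time_s: 8.43
position: [241.3, -985.3, 525.0]
orientation: [-1.518, 1.319, -1.281]
wrist_force: [-0.7, 0.4, -3.7]
gripper_width: 18.1
```

Call:
{"name": "play_rows", "arguments": {
  "commands": [
    [-0.1,-1.0,0,0]
  ]
}}

```text
time_s: 8.52
position: [241.7, -988.1, 524.9]
orientation: [-1.522, 1.294, -1.286]
wrist_force: [0.2, 0.1, -4.1]
gripper_width: 17.8
```

Call:
{"name": "play_rows", "arguments": {
  "commands": [
    [-0.1,-1.0,0,0]
  ]
}}

```text
time_s: 8.6
position: [242.1, -990.6, 525.7]
orientation: [-1.525, 1.268, -1.289]
wrist_force: [-0.2, 0.1, -3.8]
gripper_width: 17.5
```

Call:
{"name": "play_rows", "arguments": {
  "commands": [
    [-0.05,-1.0,0,0]
  ]
}}

```text
time_s: 8.68
position: [242.5, -993.2, 526.4]
orientation: [-1.528, 1.242, -1.293]
wrist_force: [-1.3, 0.0, -2.7]
gripper_width: 17.4
```

Call:
{"name": "play_rows", "arguments": {
  "commands": [
    [-0.05,-1.0,0,0]
  ]
}}

```text
time_s: 8.77
position: [242.9, -995.7, 526.9]
orientation: [-1.531, 1.216, -1.295]
wrist_force: [-1.3, 0.7, -3.4]
gripper_width: 17.5
```

Call:
{"name": "play_rows", "arguments": {
  "commands": [
    [-0.05,-1.0,0,0]
  ]
}}

```text
time_s: 8.85
position: [243.2, -997.9, 528.4]
orientation: [-1.533, 1.191, -1.298]
wrist_force: [-0.5, 0.2, -3.6]
gripper_width: 17.7
```

Call:
{"name": "play_rows", "arguments": {
  "commands": [
    [-0.05,-1.0,0,0]
  ]
}}

```text
time_s: 8.93
position: [243.4, -999.7, 531.1]
orientation: [-1.535, 1.165, -1.299]
wrist_force: [0.1, -1.3, -4.0]
gripper_width: 17.8
```

Call:
{"name": "play_rows", "arguments": {
  "commands": [
    [-0.05,-1.0,0,0]
  ]
}}

```text
time_s: 9.02
position: [243.5, -1001.2, 534.8]
orientation: [-1.536, 1.138, -1.301]
wrist_force: [0.5, -0.1, -4.3]
gripper_width: 17.6
```

```bash
python3 - <<'E'
from h import *; from workcell import r
o=r.get_obs(); R=show(o)
E
```

```text
t9.02 pos [  243.5 -1001.2   534.8] x [ 0.112 -0.404 -0.908] tilt 24.8 az -74.6 zaz 13.6 q [-1.39  1.13  0.03  0.04  1.56 -1.62] F [ 0.5 -0.1 -4.3] M [ 0.48  0.22 -0.01] w 17.6
```

Call:
{"name": "play_rows", "arguments": {
  "commands": [
    [-0.05,-1.0,0,0]
  ]
}}

```text
time_s: 9.1
position: [243.5, -1002.3, 539.4]
orientation: [-1.538, 1.111, -1.303]
wrist_force: [-0.1, -1.0, -3.9]
gripper_width: 17.7
```

Call:
{"name": "play_rows", "arguments": {
  "commands": [
    [-0.05,-1.0,0,0]
  ]
}}

```text
time_s: 9.18
position: [243.5, -1003.1, 544.8]
orientation: [-1.539, 1.083, -1.305]
wrist_force: [1.0, -1.1, -4.5]
gripper_width: 17.7
```

Call:
{"name": "play_rows", "arguments": {
  "commands": [
    [-0.05,-0.03,0,0],
    [-0.1,0.1,0,0],
    [-0.1,0.2,0,0],
    [-0.1,0.3,0,0],
    [-0.1,0.3,0,0],
    [-0.1,0.3,0,0],
    [-0.1,0.3,0,0],
    [-0.1,0.3,0,0]
  ]
}}

```text
time_s: 9.85
position: [190.8, -785.1, 523.1]
orientation: [-1.54, 1.081, -1.305]
wrist_force: [0.2, -0.7, -3.2]
gripper_width: 17.5
```

```bash
cat >> h.py <<'E'
T=np.radians(28); AZ=np.radians(103.52)
N=np.array([np.sin(T)*np.cos(AZ),np.sin(T)*np.sin(AZ),np.cos(T)])
EX=np.array([0,0,1])-N[2]*N; EX/=np.linalg.norm(EX); EY=np.cross(N,EX)
C=np.array([611.7,-201.2,112.3])
NUT={1:(-50,50),2:(50,50),3:(50,-50),4:(-50,-50)}
def nutp(k,h): return C+NUT[k][0]*EX+NUT[k][1]*EY+h*N   # h above plate
def ang(o):
    z=Rt(o)[:,2]; return np.degrees(np.arctan2(z@EX,z@EY)) # jaw angle clockwise from plate +y
E
python3 - <<'E'
from h import *; from workcell import r
np.set_printoptions(precision=3,suppress=True)
o=r.get_obs(); R=show(o); print("jaw ang",ang(o), "N err deg",np.degrees(np.arccos(-R[:,0]@N)), "tool x in plate",[R[:,0]@EX,R[:,0]@EY])
c=r.camera("scene")
for k in (1,2,3,4):
    print(k,nutp(k,20))
    # bar 131 above mouth; hover mouth 60 mm above plate
    plan(o,nutp(k,131+70))
c=r.camera("side"); cv2.imwrite("pics/s3.png",c["color"][:,:,::-1]); np.savez("side3.npz",**c)
E
```

```text
t9.85 pos [ 190.8 -785.1  523.1] x [ 0.123 -0.454 -0.882] tilt 28.1 az -74.8 zaz 13.7 q [-1.4   0.33  1.24  0.05  1.09 -1.65] F [ 0.2 -0.7 -3.2] M [0.51 0.19 0.01] w 17.5
jaw ang 0.2753435503979126 N err deg 0.8003389588291767 tool x in plate [np.float64(0.0010093340491682929), np.float64(0.013931580762296445)]
1 [ 647.798 -137.458  106.485]
shift [-0.222  0.66   0.593]
2 [ 668.44  -223.306  153.433]
shift [-0.222  0.56   0.594]
3 [ 571.211 -246.684  153.433]
shift [-0.223  0.56   0.494]
4 [ 550.569 -160.836  106.485]
shift [-0.223  0.66   0.493]
```

View pics/s3.png

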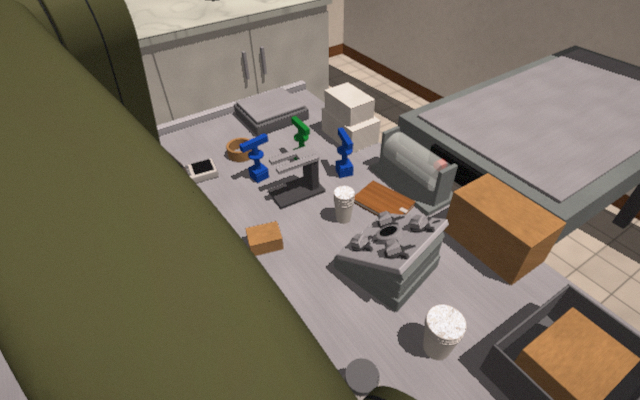

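```bash
python3 - <<'E'
from h import *
out=[]
for n in ["scene0.npz","side0.npz"]:
    c=load(n); s=3.9; g=400
    yy,xx=np.mgrid[0:g,0:g]; X=(g/2-yy)/2.0; Y=(xx-g/2)/2.0   # up = +x plate, right = +y plate
    P=C+X[...,None]*EX+Y[...,None]*EY+8*N
    uv=proj(c,P.reshape(-1,3)).reshape(g,g,2).astype(np.float32)
    im=cv2.remap(c["color"][:,:,::-1].copy(),uv[...,0],uv[...,1],cv2.INTER_CUBIC)
    im=cv2.convertScaleAbs(im,alpha=1.5)
    for k,(a,b) in NUT.items(): cv2.putText(im,str(k),(int(g/2+2*b)-60,int(g/2-2*a)-35),0,.6,(0,255,255),2)
    # height map
    out.append(im)
cv2.imwrite("pics/ortho.png",np.hstack(out))
E
```

```text
(no output)
```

View pics/ortho.png

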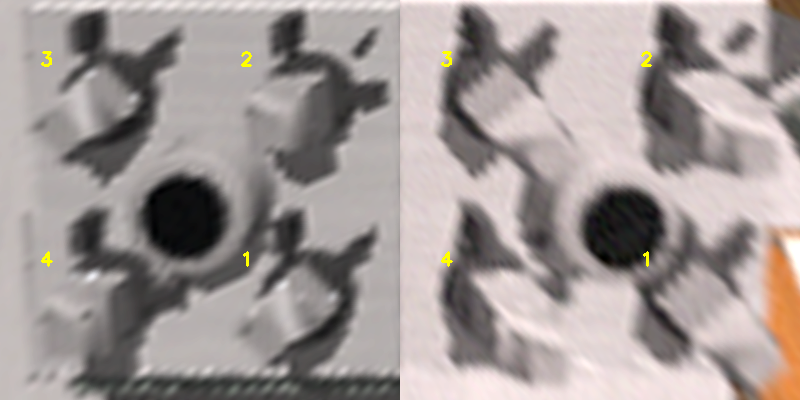

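```bash
python3 - <<'E'
from h import *
for n in ["scene0.npz","side0.npz"]:
    c=load(n); g=400; yy,xx=np.mgrid[0:g,0:g]; X=(g/2-yy)/2.0; Y=(xx-g/2)/2.0
    for hh in (8,16,20):
        P=C+X[...,None]*EX+Y[...,None]*EY+hh*N
        uv=proj(c,P.reshape(-1,3)).reshape(g,g,2).astype(np.float32)
        im=cv2.remap(c["color"].copy(),uv[...,0],uv[...,1],cv2.INTER_LINEAR).max(2)
        m=(im<25).astype(np.uint8); m[:120]=0;m[280:]=0;m[:,:120]=0;m[:,280:]=0
        nb,l,st,ce=cv2.connectedComponentsWithStats(m); i=1+st[1:,4].argmax()
        print(n,hh,"boss x,y mm",(200-ce[i][1])/2,(ce[i][0]-200)/2,"area dia",np.sqrt(st[i,4]*4/np.pi)/2, st[i,2:4]/2)
    # 3D: points above plate: heads
    W=cloud(c); q=W[np.isfinite(W[...,0])]; d=q-C; h=d@N; a=d@EX; b=d@EY
    for k,(x0,y0) in NUT.items():
        s=(abs(a-x0)<25)&(abs(b-y0)<25)&(h>17)&(h<36)
        t=(abs(a-x0)<25)&(abs(b-y0)<25)&(h>24)
        print(k,s.sum(),"head mean",a[s].mean()-x0,b[s].mean()-y0,"top(h>24)",t.sum(),a[t].mean()-x0,b[t].mean()-y0,"h95",np.percentile(h[s],97))
    s=(np.hypot(a,b)<60)&(abs(h)<4); print("plate h median",np.median(h[s]))
E
```

```text
scene0.npz 8 boss x,y mm -8.622641509433961 -8.375862862402215 area dia 37.19374632051407 [37. 38.]
scene0.npz 16 boss x,y mm -2.492474129821261 -1.236124176857956 area dia 36.78931415579092 [36.5 37.5]
scene0.npz 20 boss x,y mm 0.5868689262858453 2.2986489689499905 area dia 36.646274159993574 [36.5 37.5]
1 74 head mean 2.581756546158182 4.638173823187316 top(h>24) 41 0.7497269891435892 2.372367467417476 h95 30.227077228129303
2 91 head mean 2.247659316766928 4.839644750930098 top(h>24) 55 0.5741430687476594 2.8068319083082827 h95 29.123993466353287
3 77 head mean 1.7448606448927464 4.803739448447509 top(h>24) 43 0.18642443566893263 2.3889826100208325 h95 29.145727832732074
4 64 head mean 2.3570264249092006 4.331795559869022 top(h>24) 30 -0.2707665382604034 3.017879236257393 h95 29.26075875149553
plate h median -0.09189399765027498
side0.npz 8 boss x,y mm -14.581237911025141 11.455374412821214 area dia 33.940587474278324 [34.  34.5]
side0.npz 16 boss x,y mm -3.8925007128599987 1.5122611919019135 area dia 33.41126712422853 [33.5 34. ]
side0.npz 20 boss x,y mm 1.4536202384414025 -3.406949694678687 area dia 33.08576277775769 [33. 34.]
1 100 head mean 4.86348015999414 -5.631395012768927 top(h>24) 53 2.6591011039451544 -3.212789924147174 h95 29.16036109253504
2 131 head mean 4.266664237219999 -6.14570369561347 top(h>24) 73 2.438143700878385 -3.740907205934107 h95 29.47184057459778
3 146 head mean 4.453263690906219 -4.875958270423162 top(h>24) 86 2.713685504896972 -3.396885668077992 h95 29.29334193056911
4 122 head mean 5.068528230447299 -5.415931017976135 top(h>24) 63 2.7540959568854433 -3.7019550880923404 h95 29.198521607399673
plate h median 0.36579116645183707
```

Call:
{"name": "play_rows", "arguments": {
  "commands": [
    [-0.222,0.562,0.594,0],
    [-0.222,0.562,0.594,0],
    [-0.222,0.562,0.594,0],
    [-0.222,0.562,0.594,0],
    [-0.222,0.562,0.594,0],
    [-0.222,0.562,0.594,0],
    [-0.222,0.562,0.594,0],
    [-0.222,0.562,0.594,0],
    [-0.222,0.562,0.594,0],
    [-0.222,0.562,0.594,0],
    [-0.222,0.562,0.594,0],
    [-0.222,0.562,0.594,0],
    [-0.222,0.562,0.594,0],
    [-0.222,0.562,0.594,0],
    [-0.222,0.562,0.594,0],
    [-0.222,0.562,0.594,0],
    [-0.222,0.562,0.594,0],
    [-0.222,0.562,0.594,0],
    [-0.222,0.562,0.594,0],
    [-0.222,0.562,0.594,0]
  ]
}}

```text
time_s: 11.62
position: [617.5, -71.0, 470.7]
orientation: [-1.522, 1.103, -1.289]
wrist_force: [1.2, -0.5, -4.0]
gripper_width: 17.4
```

Call:
{"name": "play_rows", "arguments": {
  "commands": [
    [0,0,0,0],
    [0,0,0,0]
  ]
}}

```text
time_s: 11.78
position: [618.8, -68.6, 472.4]
orientation: [-1.513, 1.102, -1.276]
wrist_force: [1.2, -0.8, -3.5]
gripper_width: 17.8
```

```bash
python3 - <<'E'
from h import *; from workcell import r
np.set_printoptions(precision=3,suppress=True)
o=r.get_obs(); R=show(o); print("ang",ang(o),"x in plate",R[:,0]@EX,R[:,0]@EY)
g=np.array(o["position"])+171*R[:,0]-C; print("grasp rel plate",g@EX,g@EY,g@N)
plan(o,nutp(2,131+60))
ims=[]
for n in ["side","scene"]:
    c=r.camera(n); np.savez(n+"4.npz",**c); W=cloud(c); q=W[np.isfinite(W[...,0])]; d=q-C; a,b,h=d@EX,d@EY,d@N
    for lo in range(55,165,10):
        s=(abs(a-50)<50)&(abs(b-50)<50)&(h>lo)&(h<lo+10)
        if s.sum()>4: print(n,lo,s.sum(),"x",np.percentile(a[s],[3,50,97]),"y",np.percentile(b[s],[3,50,97]))
    s=(abs(a-50)<40)&(abs(b-50)<40)&(h>50)&(h<100); print("min h",np.percentile(h[s],[1,5]))
    uv=proj(c,nutp(2,80))[0].astype(int); x0,y0=max(0,uv[0]-80),max(0,uv[1]-80)
    ims.append(cv2.resize(c["color"][y0:y0+150,x0:x0+160,::-1],(400,375),interpolation=cv2.INTER_CUBIC))
cv2.imwrite("pics/hov.png",np.hstack(ims))
E
```

```text
t11.78 pos [618.8 -68.6 472.4] x [ 0.131 -0.432 -0.892] tilt 26.8 az -73.1 zaz 14.0 q [-0.13 -0.    1.69 -0.44  1.28 -0.28] F [ 1.2 -0.8 -3.5] M [0.56 0.23 0.03] w 17.8
ang 0.3082594993558433 x in plate -0.021003008392651075 0.026677697221837052
grasp rel plate 53.027849094835496 42.43814329881075 206.78241096345832
shift [0.016 0.003 0.007]
side 75 100 x [33.713 71.149 76.399] y [20.887 24.326 63.731]
side 85 123 x [33.824 73.258 76.783] y [21.346 24.456 62.847]
side 95 121 x [34.279 73.652 76.803] y [21.042 24.244 62.709]
side 105 220 x [33.175 65.924 76.531] y [21.072 32.146 63.502]
side 115 66 x [42.881 60.541 76.79 ] y [29.006 41.566 64.655]
side 125 35 x [50.564 59.577 63.002] y [34.231 37.661 46.443]
side 135 35 x [50.534 60.573 63.286] y [34.359 37.165 48.027]
side 145 36 x [51.462 60.893 63.872] y [33.775 36.515 45.042]
side 155 37 x [44.34  68.572 79.217] y [19.719 26.328 48.83 ]
min h [76.891 78.029]
scene 75 53 x [33.708 70.716 75.991] y [25.715 65.715 68.144]
scene 85 61 x [32.49  69.193 76.856] y [30.848 65.673 68.961]
scene 95 68 x [35.512 72.485 76.987] y [23.586 65.544 68.053]
scene 105 152 x [32.097 61.909 76.084] y [24.388 53.394 67.829]
scene 115 38 x [34.139 56.966 72.856] y [29.508 51.515 66.354]
scene 125 21 x [51.003 59.242 63.708] y [39.98  50.11  53.032]
scene 135 19 x [49.733 59.233 62.889] y [39.144 50.407 53.854]
scene 145 7 x [54.475 59.318 62.852] y [45.436 49.85  52.703]
scene 155 33 x [47.723 66.215 77.344] y [27.772 49.591 66.092]
min h [76.263 77.252]
```

View pics/hov.png

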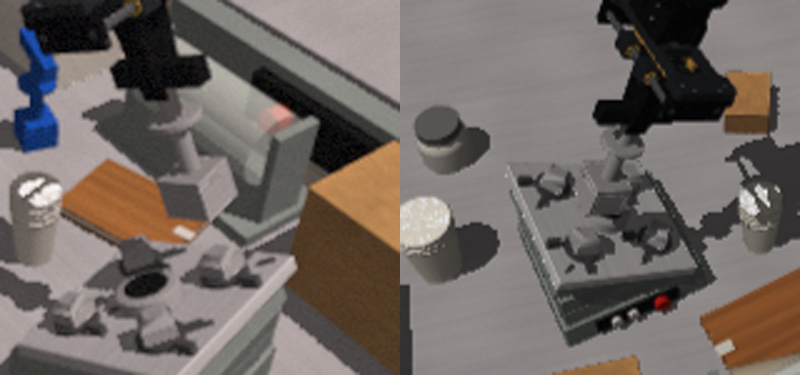

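Call:
{"name": "play_rows", "arguments": {
  "commands": [
    [0.01,0.0035,0.0033,0],
    [0.025,0.0035,0.0033,0],
    [0.042,0.0035,0.0033,0],
    [0.042,0.0035,0.0033,0],
    [0.042,0.0035,0.0033,0],
    [0.042,0.0035,0.0033,0]
  ]
}}

```text
time_s: 12.38
position: [625.3, -86.3, 433.0]
orientation: [-1.517, 1.102, -1.285]
wrist_force: [0.5, -0.3, -3.0]
gripper_width: 17.8
```

```bash
cat >> h.py <<'E'
def wmeas(r,k,tag,o):
    """socket outer faces seen by the two cameras, in plate axes relative to nut k"""
    R=Rt(o); g=np.array(o["position"])+171*R[:,0]-C
    print("ang %.1f"%ang(o),"axis",np.round([R[:,0]@EX,R[:,0]@EY],3),"grasp",np.round([g@EX,g@EY,g@N],1)-np.r_[NUT[k],0])
    S={}
    for n in ["side","scene"]:
        c=r.camera(n); np.savez(n+tag+".npz",**c); W=cloud(c); q=W[np.isfinite(W[...,0])]; d=q-C; a,b,h=d@EX-NUT[k][0],d@EY-NUT[k][1],d@N
        m=g@N-130
        s=(abs(a)<42)&(abs(b)<42)&(h>m+8)&(h<m+30)
        t=(abs(a)<25)&(abs(b)<25)&(h>m+50)&(h<m+72)
        print(n,"sock x",np.round(np.percentile(a[s],[3,97]),1),"y",np.round(np.percentile(b[s],[3,97]),1),"shaft x",np.round(np.percentile(a[t],[3,97]),1),"y",np.round(np.percentile(b[t],[3,97]),1))
E
python3 - <<'E'
from h import *; from workcell import r
o=r.get_obs(); show(o); wmeas(r,2,"5",o)
E
```

```text
t12.38 pos [625.3 -86.3 433. ] x [ 0.127 -0.433 -0.892] tilt 26.9 az -73.6 zaz 13.7 q [-0.16  0.03  1.72 -0.45  1.21 -0.27] F [ 0.5 -0.3 -3. ] M [0.54 0.21 0.04] w 17.8
ang 0.5 axis [-0.02   0.023] grasp [  1.2  -6.  163.2]
side sock x [-17.7  25.1] y [-27.7  15.4] shaft x [-2.8 12. ] y [-14.9  -0.4]
scene sock x [-19.6  24.4] y [-20.7  21.8] shaft x [-4.5  9.8] y [-7.2  6.8]
```

Call:
{"name": "play_rows", "arguments": {
  "commands": [
    [0.002,0.002,0.0027,0],
    [0.008,0.002,0.0027,0],
    [0.014,0.002,0.0027,0],
    [0.02,0.002,0.0027,0],
    [0.0255,0.002,0.0027,0],
    [0.0255,0.002,0.0027,0],
    [0.0255,0.002,0.0027,0]
  ]
}}

```text
time_s: 13.07
position: [631.0, -94.6, 409.9]
orientation: [-1.516, 1.102, -1.283]
wrist_force: [0.0, -0.3, -3.0]
gripper_width: 17.7
```

```bash
python3 - <<'E'
from h import *; from workcell import r
o=r.get_obs(); show(o); wmeas(r,2,"6",o)
E
```

```text
t13.07 pos [631.  -94.6 409.9] x [ 0.128 -0.433 -0.892] tilt 26.9 az -73.5 zaz 13.7 q [-0.17  0.06  1.73 -0.46  1.17 -0.26] F [ 0.  -0.3 -3. ] M [0.57 0.2  0.01] w 17.7
ang 0.5 axis [-0.02   0.024] grasp [ -1.3  -2.2 138.4]
side sock x [-33.7  22.7] y [-32.3  18.7] shaft x [-3.9  9.6] y [-10.7   1.3]
scene sock x [-21.8  21.4] y [-17.3  25.6] shaft x [-4.5  8.3] y [-4.3  9.6]
```

Call:
{"name": "play_rows", "arguments": {
  "commands": [
    [0.001,0,0.0005,0.1],
    [0.0015,-0.0001,0.001,0.2],
    [0.0015,-0.0002,0.0013,0.3],
    [0.0015,-0.0004,0.0017,0.4],
    [0.0015,-0.0005,0.002,0.5],
    [0.0015,-0.0007,0.0022,0.6],
    [0.0015,-0.0009,0.0024,0.7],
    [0.0015,-0.0012,0.0026,0.8],
    [0.0015,-0.0014,0.0028,0.9],
    [0.0015,-0.0015,0.0029,0.945],
    [0.0015,-0.0015,0.0029,0.945],
    [0.0015,-0.0015,0.0029,0.945]
  ]
}}

```text
time_s: 14.17
position: [633.7, -95.7, 409.4]
orientation: [-0.578, 1.103, -1.289]
wrist_force: [-5.8, 0.7, -3.3]
gripper_width: 17.7
```

```bash
cat >> h.py <<'E'
def ortho(c,hh=8,g=400):
    yy,xx=np.mgrid[0:g,0:g]; X=(g/2-yy)/2.0; Y=(xx-g/2)/2.0
    P=C+X[...,None]*EX+Y[...,None]*EY+hh*N
    uv=proj(c,P.reshape(-1,3)).reshape(g,g,2).astype(np.float32)
    return cv2.convertScaleAbs(cv2.remap(c["color"][:,:,::-1].copy(),uv[...,0],uv[...,1],cv2.INTER_CUBIC),alpha=1.5)
E
python3 - <<'E'
from h import *; from workcell import r
o=r.get_obs(); show(o); wmeas(r,2,"7",o)
cv2.imwrite("pics/o7.png",np.hstack([ortho(load("scene7.npz")),ortho(load("side7.npz"))]))
E
```

```text
t14.17 pos [633.7 -95.7 409.4] x [ 0.125 -0.433 -0.892] tilt 26.8 az -73.9 zaz -37.7 q [-0.17  0.07  1.72 -0.46  1.18  0.68] F [-5.8  0.7 -3.3] M [ 0.56  1.63 -0.59] w 17.7
ang 54.6 axis [-0.021  0.021] grasp [-1.000e-01 -4.000e-01  1.371e+02]
side sock x [-37.5  29.9] y [-38.3  12. ] shaft x [-4. 10.] y [-10.9   3. ]
scene sock x [-25.   28.6] y [-3.4 30.1] shaft x [-4.3  8.9] y [-2.2 10. ]
```

View pics/o7.png

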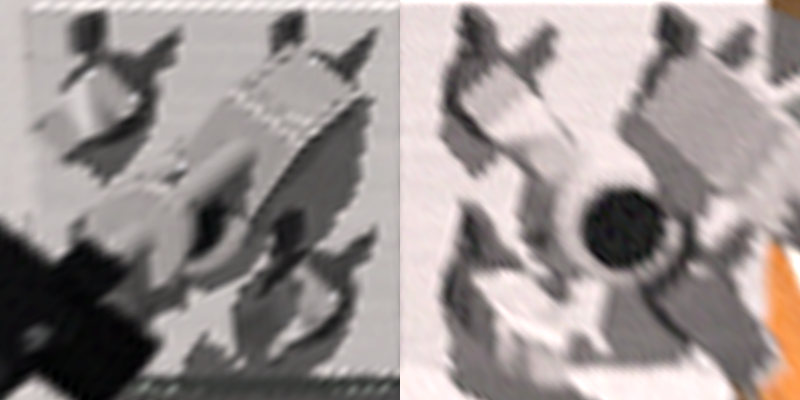

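```bash
cat >> h.py <<'E'
def goto(o,k,rel,h,a):
    """shift/turn (now-frame) to bring grasp point to rel (plate x,y) of nut k at height h and jaw angle a (deg)"""
    R=Rt(o); g=C+(NUT[k][0]+rel[0])*EX+(NUT[k][1]+rel[1])*EY+h*N
    cur=np.array(o["position"])+171*R[:,0]
    return np.round(np.r_[R.T@(g-cur)/1000, np.radians(a-ang(o))],4).tolist()
E
python3 - <<'E'
from h import *; from workcell import r
o=r.get_obs()
print("lift2",goto(o,2,(0.6,-1.2),177,ang(o)))
print("over4",goto(o,4,(-0.5,-3.0),177,0)); print("down4",goto(o,4,(-1.3,-2.2),138.5,0))
E
```

```text
lift2 [-0.04, 0.0001, -0.0001, 0.0]
over4 [-0.04, -0.0243, -0.1415, -0.9525]
down4 [-0.0014, -0.0243, -0.1415, -0.9525]
```

Call:
{"name": "play_rows", "arguments": {
  "commands": [
    [0,0,0,-0.12],
    [-0.015,0,0,-0.17],
    [-0.04,0,0,-0.17],
    [-0.04,0,0,-0.17],
    [-0.04,-0.006,-0.035,-0.29],
    [-0.04,-0.012,-0.07,-0.41],
    [-0.04,-0.018,-0.106,-0.53],
    [-0.04,-0.0243,-0.1415,-0.65],
    [-0.04,-0.0243,-0.1415,-0.77],
    [-0.04,-0.0243,-0.1415,-0.89],
    [-0.04,-0.0243,-0.1415,-0.9525],
    [-0.04,-0.0243,-0.1415,-0.9525],
    [-0.04,-0.0243,-0.1415,-0.9525],
    [-0.04,-0.0243,-0.1415,-0.9525]
  ]
}}

```text
time_s: 15.43
position: [509.1, -15.4, 397.7]
orientation: [-1.526, 1.103, -1.287]
wrist_force: [0.2, 0.1, -3.3]
gripper_width: 17.6
```

```bash
cat >> h.py <<'E'
def nutang(c,ks,ref,kref,hh=8):
    """angle of the nut pointers by matching 3D points is noisy: use dark-washer/pointer orthophoto; print NCC vs reference patch"""
    A=ortho(c,hh)[...,1].astype(np.float32); B=ortho(ref,hh)[...,1].astype(np.float32)
    p=lambda I,k,s=0: I[int(200-2*NUT[k][0])-80:int(200-2*NUT[k][0])+80,int(200+2*NUT[k][1])-80:int(200+2*NUT[k][1])+80]
    for k in ks:
        t=p(B,kref)[8:120,60:152]; s=p(A,k)
        m=cv2.matchTemplate(s,t,cv2.TM_CCOEFF_NORMED); print("nut",k,"ncc vs ref nut",kref,round(float(m.max()),3),cv2.minMaxLoc(m)[3])
E
python3 - <<'E'
from h import *; from workcell import r
o=r.get_obs(); show(o); wmeas(r,4,"8",o)
print("down4",goto(o,4,(-1.3,-2.2),138.5,0),"lower",goto(o,4,(-1.3,-2.2),137,0))
for n in ("scene","side"):
    nutang(load(n+"0.npz"),[1,2,3,4],load(n+"0.npz"),3); nutang(load(n+"8.npz"),[2],load(n+"0.npz"),3)
cv2.imwrite("pics/o8.png",np.hstack([ortho(load("scene8.npz")),ortho(load("side8.npz"))]))
E
```

```text
t15.43 pos [509.1 -15.4 397.7] x [ 0.126 -0.433 -0.892] tilt 26.8 az -73.7 zaz 14.0 q [-0.05 -0.21  2.   -0.47  1.22 -0.15] F [ 0.2  0.1 -3.3] M [0.61 0.26 0.02] w 17.6
ang 0.1 axis [-0.021  0.022] grasp [ -0.3  -2.6 177.1]
side sock x [-18.5  24.1] y [-24.1  18.8] shaft x [-1. 11.] y [-11.6   3.5]
scene sock x [-20.6  22.7] y [-18.5  24.5] shaft x [-3.8  9.4] y [-3.8 10.6]
down4 [0.0386, 0.0002, -0.0004, -0.0019] lower [0.0401, 0.0002, -0.0005, -0.0019]
nut 1 ncc vs ref nut 3 0.936 (59, 7)
nut 2 ncc vs ref nut 3 0.692 (57, 10)
nut 3 ncc vs ref nut 3 1.0 (60, 8)
nut 4 ncc vs ref nut 3 0.622 (57, 8)
nut 2 ncc vs ref nut 3 0.959 (60, 8)
nut 1 ncc vs ref nut 3 0.934 (58, 6)
nut 2 ncc vs ref nut 3 0.502 (55, 2)
nut 3 ncc vs ref nut 3 1.0 (60, 8)
nut 4 ncc vs ref nut 3 0.502 (60, 3)
nut 2 ncc vs ref nut 3 0.934 (59, 6)
```

View pics/o8.png

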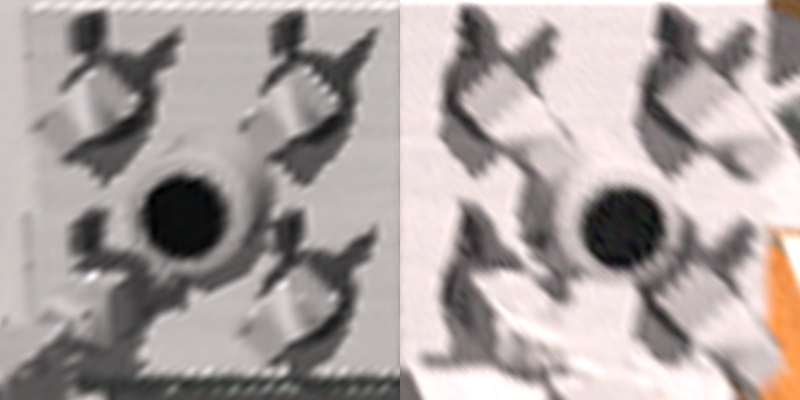

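Call:
{"name": "play_rows", "arguments": {
  "commands": [
    [0.012,0.0002,-0.0004,0],
    [0.022,0.0002,-0.0004,0],
    [0.031,0.0002,-0.0004,0],
    [0.0386,0.0002,-0.0004,0],
    [0.0386,0.0002,-0.0004,0],
    [0.04,0.0002,0,0.1],
    [0.04,0.0001,0.0005,0.2],
    [0.04,0,0.0008,0.3],
    [0.04,-0.0002,0.0012,0.4],
    [0.04,-0.0003,0.0015,0.5],
    [0.04,-0.0005,0.0017,0.6],
    [0.04,-0.0007,0.0019,0.7],
    [0.04,-0.001,0.0021,0.8],
    [0.04,-0.0012,0.0023,0.9],
    [0.04,-0.0013,0.0024,0.951],
    [0.04,-0.0013,0.0024,0.951],
    [0.04,-0.0013,0.0024,0.951]
  ]
}}

```text
time_s: 16.95
position: [516.4, -33.5, 362.2]
orientation: [-0.583, 1.103, -1.293]
wrist_force: [-3.2, 0.3, 0.5]
gripper_width: 17.9
```

```bash
python3 - <<'E'
from h import *; from workcell import r
o=r.get_obs(); show(o); wmeas(r,4,"9",o)
print("lift4",goto(o,4,(0.6,-1.2),177,ang(o)))
print("over1 @45",goto(o,1,(0.6,-1.2),177,45)); print("down1",goto(o,1,(-0.2,-0.4),138,45))
E
```

```text
t16.95 pos [516.4 -33.5 362.2] x [ 0.124 -0.434 -0.892] tilt 26.8 az -74.1 zaz -37.6 q [-0.09 -0.16  2.03 -0.48  1.15  0.8 ] F [-3.2  0.3  0.5] M [ 0.3   1.19 -0.49] w 17.9
ang 54.5 axis [-0.021  0.019] grasp [ 1.000e-01 -2.000e-01  1.368e+02]
side sock x [-4.3 37.8] y [-30.5  37.4] shaft x [-2.  10.7] y [-10.1   3.5]
scene sock x [-24.8  35.3] y [-4.  39.2] shaft x [-4.   9.6] y [-3.   9.4]
lift4 [-0.0403, 0.0, -0.0004, 0.0]
over1 @45 [-0.0384, 0.0814, 0.0577, -0.1653]
down1 [0.0006, 0.0814, 0.0578, -0.1653]
```

Call:
{"name": "play_rows", "arguments": {
  "commands": [
    [0,0,0,-0.12],
    [-0.015,0,0,-0.165],
    [-0.038,0,0,-0.165],
    [-0.0384,0,0,-0.165],
    [-0.0384,0.027,0.019,-0.165],
    [-0.0384,0.054,0.038,-0.165],
    [-0.0384,0.0815,0.058,-0.165],
    [-0.0384,0.0815,0.058,-0.165],
    [-0.0384,0.0815,0.058,-0.165],
    [-0.0384,0.0815,0.058,-0.165]
  ]
}}

```text
time_s: 17.88
position: [608.6, 7.3, 396.6]
orientation: [-0.751, 1.103, -1.296]
wrist_force: [-0.3, -0.0, -3.9]
gripper_width: 17.8
```

```bash
cat >> h.py <<'E'
def seq(o,k,a0=45,a1=100,n=6):
    b=(2.2,-2.2); rel=lambda p:(b[0]-3.5*np.cos(np.radians(p)),b[1]+3.5*np.sin(np.radians(p)))
    print("down",goto(o,k,rel(a0),138,a0))
    for p in np.linspace(a0,a1,n)[1:]: print("turn %.0f"%p,goto(o,k,rel(p),137,p))
E
python3 - <<'E'
from h import *; from workcell import r
o=r.get_obs(); show(o); wmeas(r,1,"10",o); seq(o,1)
for n in ("scene","side"): nutang(load(n+"10.npz"),[2,3,4],load(n+"0.npz"),3)
E
```

```text
t17.88 pos [608.6   7.3 396.6] x [ 0.122 -0.434 -0.893] tilt 26.8 az -74.3 zaz -28.0 q [-0.    0.02  1.79 -0.48  1.23  0.68] F [-0.3 -0.  -3.9] M [ 0.52  0.29 -0.01] w 17.8
ang 45.0 axis [-0.022  0.017] grasp [  0.2  -1.3 175.6]
side sock x [ 0. 30.] y [-30.7  -1.3] shaft x [-2.8 10.3] y [-11.    2.5]
scene sock x [-1.4 28.7] y [ 1.4 31. ] shaft x [-4.8  8.7] y [-4.   9.6]
down [0.0376, 0.0004, 0.0009, 0.0004]
turn 56 [0.0386, 0.0003, 0.0016, 0.1923]
turn 67 [0.0386, 0.0001, 0.0022, 0.3843]
turn 78 [0.0386, -0.0002, 0.0028, 0.5763]
turn 89 [0.0386, -0.0006, 0.0033, 0.7683]
turn 100 [0.0385, -0.0011, 0.0038, 0.9603]
nut 2 ncc vs ref nut 3 0.959 (60, 8)
nut 3 ncc vs ref nut 3 1.0 (60, 8)
nut 4 ncc vs ref nut 3 0.82 (58, 10)
nut 2 ncc vs ref nut 3 0.935 (59, 6)
nut 3 ncc vs ref nut 3 0.998 (60, 8)
nut 4 ncc vs ref nut 3 0.828 (57, 7)
```

```bash
python3 - <<'E'
from h import *
im=[]
for n in ("scene","side"):
    A=ortho(load(n+"10.npz")); B=ortho(load(n+"0.npz"))
    f=lambda I,k:cv2.resize(I[max(0,int(200-2*NUT[k][0])-95):int(200-2*NUT[k][0])+85,max(0,int(200+2*NUT[k][1])-90):int(200+2*NUT[k][1])+90],(260,260),interpolation=cv2.INTER_CUBIC)
    im.append(np.hstack([f(A,4),f(A,2),f(B,1)]))
cv2.imwrite("pics/n4.png",np.vstack(im))
E
```

```text
(no output)
```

View pics/n4.png

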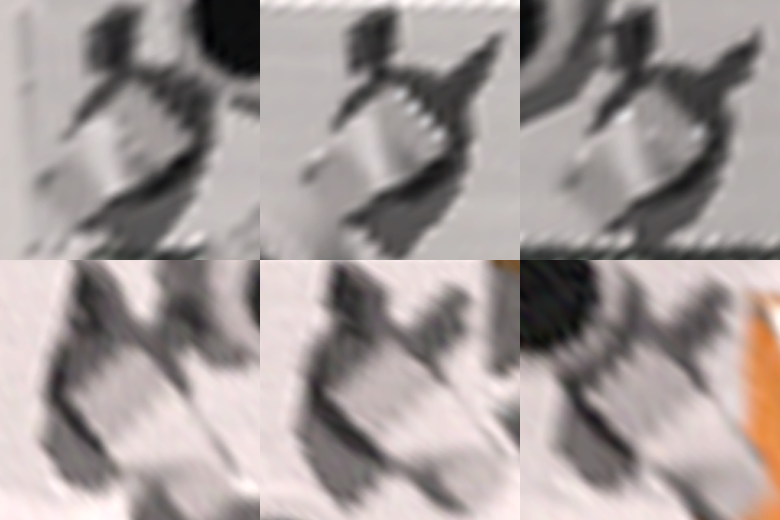

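Call:
{"name": "play_rows", "arguments": {
  "commands": [
    [0.012,0.0004,0.0009,0],
    [0.022,0.0004,0.0009,0],
    [0.031,0.0004,0.0009,0],
    [0.0376,0.0004,0.0009,0],
    [0.0376,0.0004,0.0009,0],
    [0.0386,0.0003,0.0013,0.1],
    [0.0386,0.0003,0.0016,0.2],
    [0.0386,0.0002,0.0019,0.3],
    [0.0386,0.0001,0.0022,0.4],
    [0.0386,-0.0001,0.0025,0.5],
    [0.0386,-0.0003,0.0028,0.6],
    [0.0386,-0.0005,0.0031,0.7],
    [0.0385,-0.0007,0.0034,0.8],
    [0.0385,-0.001,0.0037,0.9],
    [0.0385,-0.0011,0.0038,0.95],
    [0.0385,-0.0011,0.0038,0.95],
    [0.0385,-0.0011,0.0038,0.95]
  ]
}}

```text
time_s: 19.4
position: [614.6, -11.8, 363.5]
orientation: [0.194, 1.106, -1.301]
wrist_force: [-3.4, 3.8, -5.3]
gripper_width: 18.0
```

```bash
python3 - <<'E'
from h import *; from workcell import r
o=r.get_obs(); R=show(o); print("tool F",np.round(R.T@np.array(o["wrist_force"]),1),"tool M",np.round(R.T@np.array(o["moment"]),2)); wmeas(r,1,"11",o)
E
```

```text
t19.40 pos [614.6 -11.8 363.5] x [ 0.12  -0.432 -0.894] tilt 26.6 az -74.5 zaz -86.9 q [-0.04  0.06  1.81 -0.48  1.17  1.63] F [-3.4  3.8 -5.3] M [ 1.5   1.31 -0.38] w 18.0
tool F [ 2.7 -3.5 -6. ] tool M [-0.05  1.58 -1.27]
ang 99.4 axis [-0.024  0.015] grasp [  1.8  -0.3 137. ]
side sock x [-21.2  37.7] y [-35.4  15. ] shaft x [-1.6 10.8] y [-11.1   4.6]
scene sock x [-17.6  39.9] y [-37.1  25.2] shaft x [-3.2  9.3] y [-2.2  9.2]
```

Call:
{"name": "play_rows", "arguments": {
  "commands": [
    [0,0,0,0.03],
    [0,0,0,0.06],
    [0,0,0,0.06]
  ]
}}

```text
time_s: 19.75
position: [614.5, -11.7, 363.4]
orientation: [0.251, 1.106, -1.302]
wrist_force: [-1.9, 3.0, -2.2]
gripper_width: 17.9
```

```bash
python3 - <<'E'
from h import *; from workcell import r
o=r.get_obs(); R=show(o); print("tool F",np.round(R.T@np.array(o["wrist_force"]),1),"tool M",np.round(R.T@np.array(o["moment"]),2),"ang",ang(o))
E
```

```text
t19.75 pos [614.5 -11.7 363.4] x [ 0.119 -0.432 -0.894] tilt 26.6 az -74.6 zaz -90.6 q [-0.04  0.06  1.81 -0.48  1.17  1.69] F [-1.9  3.  -2.2] M [0.98 1.22 0.19] w 17.9
tool F [ 0.5 -2.  -3.7] tool M [-0.58  1.04 -1.02] ang 102.68753346279743
```

```bash
python3 - <<'E'
from h import *; from workcell import r
o=r.get_obs()
print("lift",goto(o,1,(2.8,-0.5),177,ang(o)))
print("over3",goto(o,3,(0.5,-0.5),177,45))
E
```

```text
lift [-0.04, 0.0006, 0.0001, 0.0]
over3 [-0.0439, -0.0755, 0.1173, -1.0068]
```

Call:
{"name": "play_rows", "arguments": {
  "commands": [
    [0,0,0,0.03],
    [0,0,0,0.03],
    [0,0,0,-0.09],
    [-0.005,0,0,-0.2],
    [-0.02,0,0,-0.2],
    [-0.044,0,0,-0.25],
    [-0.044,0,0,-0.3],
    [-0.044,-0.019,0.03,-0.42],
    [-0.044,-0.038,0.059,-0.54],
    [-0.044,-0.057,0.088,-0.66],
    [-0.044,-0.0755,0.1173,-0.78],
    [-0.044,-0.0755,0.1173,-0.9],
    [-0.044,-0.0755,0.1173,-1.007],
    [-0.044,-0.0755,0.1173,-1.007],
    [-0.044,-0.0755,0.1173,-1.007],
    [-0.044,-0.0755,0.1173,-1.007]
  ]
}}

```text
time_s: 21.08
position: [533.3, -101.4, 445.7]
orientation: [-0.752, 1.105, -1.301]
wrist_force: [-0.6, 0.7, -4.2]
gripper_width: 17.9
```

```bash
python3 - <<'E'
from h import *; from workcell import r
o=r.get_obs(); R=show(o); wmeas(r,3,"12",o); seq(o,3,45,103)
for n in ("scene","side"): nutang(load(n+"12.npz"),[1,2,4],load(n+"0.npz"),3)
# head orientation of nut1 : edges of patch
E
```

```text
t21.08 pos [ 533.3 -101.4  445.7] x [ 0.12  -0.433 -0.894] tilt 26.7 az -74.5 zaz -28.2 q [-0.21 -0.18  1.89 -0.44  1.23  0.44] F [-0.6  0.7 -4.2] M [0.59 0.3  0.04] w 17.9
ang 45.2 axis [-0.024  0.015] grasp [  0.6  -0.2 177.6]
side sock x [ 0.1 29.8] y [-30.2  -0.1] shaft x [-2.9 10.2] y [-10.    2.2]
scene sock x [-26.8  28.3] y [ 2.  31.2] shaft x [-5.9  8.4] y [-1.  10.9]
down [0.0396, -0.0001, -0.0001, -0.0029]
turn 57 [0.0406, -0.0002, 0.0007, 0.1996]
turn 68 [0.0406, -0.0004, 0.0013, 0.402]
turn 80 [0.0406, -0.0008, 0.0019, 0.6045]
turn 91 [0.0406, -0.0012, 0.0025, 0.8069]
turn 103 [0.0406, -0.0018, 0.0029, 1.0094]
nut 1 ncc vs ref nut 3 0.689 (59, 6)
nut 2 ncc vs ref nut 3 0.96 (60, 8)
nut 4 ncc vs ref nut 3 0.646 (58, 11)
nut 1 ncc vs ref nut 3 0.389 (8, 0)
nut 2 ncc vs ref nut 3 0.936 (59, 6)
nut 4 ncc vs ref nut 3 0.684 (55, 6)
```

Call:
{"name": "play_rows", "arguments": {
  "commands": [
    [0.012,0,0,0],
    [0.022,0,0,0],
    [0.031,0,0,0],
    [0.0396,0,0,0],
    [0.0396,0,0,0],
    [0.0406,-0.0001,0.0004,0.1],
    [0.0406,-0.0002,0.0007,0.2],
    [0.0406,-0.0003,0.001,0.3],
    [0.0406,-0.0004,0.0013,0.4],
    [0.0406,-0.0006,0.0016,0.5],
    [0.0406,-0.0008,0.0019,0.6],
    [0.0406,-0.001,0.0022,0.7],
    [0.0406,-0.0012,0.0025,0.8],
    [0.0406,-0.0014,0.0027,0.9],
    [0.0406,-0.0017,0.0029,0.98],
    [0.0406,-0.0018,0.0029,1.02],
    [0.0406,-0.0018,0.0029,1.03],
    [0.0406,-0.0018,0.0029,1.03]
  ]
}}

```text
time_s: 22.68
position: [539.5, -121.3, 410.7]
orientation: [0.268, 1.106, -1.307]
wrist_force: [-5.0, 4.9, 3.4]
gripper_width: 17.7
```

```bash
python3 - <<'E'
from h import *; from workcell import r
o=r.get_obs(); R=show(o); print("tool F",np.round(R.T@np.array(o["wrist_force"]),1),"tool M",np.round(R.T@np.array(o["moment"]),2)); wmeas(r,3,"13",o)
print("over2",goto(o,2,(0.5,-0.5),177,45))
E
```

```text
t22.68 pos [ 539.5 -121.3  410.7] x [ 0.117 -0.433 -0.894] tilt 26.6 az -74.9 zaz -92.0 q [-0.25 -0.13  1.92 -0.44  1.16  1.47] F [-5.   4.9  3.4] M [0.66 1.61 0.32] w 17.7
tool F [-5.7 -4.4 -2.8] tool M [-0.9   0.73 -1.33]
ang 104.0 axis [-0.024  0.012] grasp [  2.5   0.6 136.9]
side sock x [-22.6  26.1] y [-26.7  13.4] shaft x [-1.8 10.7] y [-9.8  3. ]
scene sock x [-37.   24.6] y [-18.9  39.5] shaft x [-5.2  9.4] y [-1.6 10.2]
over2 [-0.0388, 0.0958, -0.0268, -1.029]
```

Call:
{"name": "play_rows", "arguments": {
  "commands": [
    [0,0,0,-0.1],
    [-0.005,0,0,-0.21],
    [-0.02,0,0,-0.21],
    [-0.039,0,0,-0.25],
    [-0.039,0,0,-0.3],
    [-0.039,0.03,-0.009,-0.42],
    [-0.039,0.06,-0.018,-0.54],
    [-0.039,0.0958,-0.0268,-0.66],
    [-0.039,0.0958,-0.0268,-0.78],
    [-0.039,0.0958,-0.0268,-0.9],
    [-0.039,0.0958,-0.0268,-1.029],
    [-0.039,0.0958,-0.0268,-1.029],
    [-0.039,0.0958,-0.0268,-1.029],
    [-0.039,0.0958,-0.0268,-1.029]
  ]
}}

```text
time_s: 23.95
position: [630.8, -78.3, 444.6]
orientation: [-0.76, 1.106, -1.308]
wrist_force: [1.2, 0.1, -3.8]
gripper_width: 17.8
```

```bash
python3 - <<'E'
from h import *; from workcell import r
o=r.get_obs(); R=show(o); wmeas(r,2,"14",o); seq(o,2,45,103)
for n in ("scene","side"): nutang(load(n+"14.npz"),[1,3,4],load(n+"0.npz"),3)
E
```

```text
t23.95 pos [630.8 -78.3 444.6] x [ 0.116 -0.432 -0.894] tilt 26.6 az -75.0 zaz -28.2 q [-0.14  0.04  1.69 -0.45  1.25  0.52] F [ 1.2  0.1 -3.8] M [0.55 0.28 0.02] w 17.8
ang 45.1 axis [-0.024  0.012] grasp [  0.3  -0.7 176.5]
side sock x [-0.7 29.9] y [-30.7  -0.5] shaft x [-3.8  9.6] y [-10.8   2.9]
scene sock x [-22.1  28.5] y [ 3.  31.1] shaft x [-4.8  8.6] y [-2.5 10. ]
down [0.0385, 0.0001, 0.0006, -0.0022]
turn 57 [0.0395, 0.0, 0.0013, 0.2003]
turn 68 [0.0395, -0.0002, 0.002, 0.4028]
turn 80 [0.0395, -0.0005, 0.0026, 0.6052]
turn 91 [0.0395, -0.001, 0.0032, 0.8077]
turn 103 [0.0394, -0.0016, 0.0036, 1.0101]
nut 1 ncc vs ref nut 3 0.48 (57, 7)
nut 3 ncc vs ref nut 3 0.717 (59, 9)
nut 4 ncc vs ref nut 3 0.751 (59, 8)
nut 1 ncc vs ref nut 3 0.567 (16, 1)
nut 3 ncc vs ref nut 3 0.651 (64, 2)
nut 4 ncc vs ref nut 3 0.828 (57, 7)
```

Call:
{"name": "play_rows", "arguments": {
  "commands": [
    [0.012,0.0001,0.0006,0],
    [0.022,0.0001,0.0006,0],
    [0.031,0.0001,0.0006,0],
    [0.0385,0.0001,0.0006,0],
    [0.0385,0.0001,0.0006,0],
    [0.0395,0.0001,0.001,0.1],
    [0.0395,0,0.0013,0.2],
    [0.0395,-0.0001,0.0017,0.3],
    [0.0395,-0.0002,0.002,0.4],
    [0.0395,-0.0004,0.0023,0.5],
    [0.0395,-0.0005,0.0026,0.6],
    [0.0395,-0.0007,0.0029,0.7],
    [0.0395,-0.001,0.0032,0.8],
    [0.0395,-0.0013,0.0034,0.9],
    [0.0395,-0.0015,0.0036,0.98],
    [0.0395,-0.0016,0.0036,1.02],
    [0.0395,-0.0016,0.0036,1.03],
    [0.0395,-0.0016,0.0036,1.03]
  ]
}}

```text
time_s: 25.55
position: [637.0, -97.9, 410.8]
orientation: [0.262, 1.108, -1.314]
wrist_force: [-3.8, 3.7, -1.2]
gripper_width: 17.8
```

```bash
python3 - <<'E'
from h import *; from workcell import r
o=r.get_obs(); R=show(o); print("ang",ang(o),"tool F",np.round(R.T@np.array(o["wrist_force"]),1),"tool M",np.round(R.T@np.array(o["moment"]),2))
print("over4",goto(o,4,(0.5,-0.5),177,45))
E
```

```text
t25.55 pos [637.  -97.9 410.8] x [ 0.113 -0.432 -0.895] tilt 26.5 az -75.3 zaz -92.0 q [-0.17  0.08  1.71 -0.45  1.19  1.54] F [-3.8  3.7 -1.2] M [0.81 1.57 0.44] w 17.8
ang 103.94848804746883 tool F [-1.  -3.8 -3.8] tool M [-0.98  0.89 -1.25]
over4 [-0.0383, -0.1222, -0.0755, -1.0288]
```

Call:
{"name": "play_rows", "arguments": {
  "commands": [
    [0,0,0,-0.1],
    [-0.005,0,0,-0.21],
    [-0.02,0,0,-0.21],
    [-0.0385,0,0,-0.25],
    [-0.0385,0,0,-0.3],
    [-0.0385,-0.03,-0.019,-0.42],
    [-0.0385,-0.06,-0.038,-0.54],
    [-0.0385,-0.092,-0.057,-0.66],
    [-0.0385,-0.1222,-0.0755,-0.78],
    [-0.0385,-0.1222,-0.0755,-0.9],
    [-0.0385,-0.1222,-0.0755,-1.029],
    [-0.0385,-0.1222,-0.0755,-1.029],
    [-0.0385,-0.1222,-0.0755,-1.029],
    [-0.0385,-0.1222,-0.0755,-1.029]
  ]
}}

```text
time_s: 26.72
position: [513.9, -15.8, 399.4]
orientation: [-0.761, 1.107, -1.312]
wrist_force: [0.7, 0.8, -3.3]
gripper_width: 17.8
```

```bash
python3 - <<'E'
from h import *; from workcell import r
o=r.get_obs(); R=show(o); wmeas(r,4,"15",o); seq(o,4,45,103)
E
```

```text
t26.72 pos [513.9 -15.8 399.4] x [ 0.115 -0.432 -0.894] tilt 26.6 az -75.2 zaz -28.4 q [-0.05 -0.2   1.99 -0.47  1.24  0.63] F [ 0.7  0.8 -3.3] M [ 0.53  0.25 -0.04] w 17.8
ang 45.2 axis [-0.025  0.01 ] grasp [  1.2   0.  177.9]
side sock x [ 0.2 29.7] y [-29.7  18.6] shaft x [-1.2  9.8] y [-9.6  3.7]
scene sock x [-16.4  28.3] y [ 2.4 32.7] shaft x [-5.4  9.2] y [-1.3 11.7]
down [0.0399, 0.0002, -0.0004, -0.0043]
turn 57 [0.0409, 0.0001, 0.0003, 0.1982]
turn 68 [0.0409, -0.0001, 0.001, 0.4006]
turn 80 [0.0409, -0.0004, 0.0016, 0.6031]
turn 91 [0.0409, -0.0009, 0.0021, 0.8055]
turn 103 [0.0409, -0.0015, 0.0026, 1.008]
```

Call:
{"name": "play_rows", "arguments": {
  "commands": [
    [0.012,0.0002,-0.0004,0],
    [0.022,0.0002,-0.0004,0],
    [0.031,0.0002,-0.0004,0],
    [0.0399,0.0002,-0.0004,0],
    [0.0399,0.0002,-0.0004,0],
    [0.0409,0.0001,0,0.1],
    [0.0409,0.0001,0.0003,0.2],
    [0.0409,0,0.0007,0.3],
    [0.0409,-0.0001,0.001,0.4],
    [0.0409,-0.0003,0.0013,0.5],
    [0.0409,-0.0004,0.0016,0.6],
    [0.0409,-0.0006,0.0019,0.7],
    [0.0409,-0.0009,0.0021,0.8],
    [0.0409,-0.0012,0.0024,0.9],
    [0.0409,-0.0014,0.0026,0.98],
    [0.0409,-0.0015,0.0026,1.02],
    [0.0409,-0.0015,0.0026,1.03],
    [0.0409,-0.0015,0.0026,1.03]
  ]
}}

```text
time_s: 28.32
position: [519.7, -35.7, 363.7]
orientation: [0.26, 1.108, -1.319]
wrist_force: [-4.1, 5.1, 4.1]
gripper_width: 17.7
```

```bash
python3 - <<'E'
from h import *; from workcell import r
o=r.get_obs(); R=show(o); print("ang",ang(o),"tool F",np.round(R.T@np.array(o["wrist_force"]),1),"tool M",np.round(R.T@np.array(o["moment"]),2))
wmeas(r,4,"15b",o)
print("lift",goto(o,4,(2,0),260,103))
E
```

```text
t28.32 pos [519.7 -35.7 363.7] x [ 0.111 -0.432 -0.895] tilt 26.5 az -75.6 zaz -92.1 q [-0.09 -0.16  2.02 -0.48  1.16  1.66] F [-4.1  5.1  4.1] M [0.75 1.74 0.36] w 17.7
ang 104.06548130721534 tool F [-6.3 -3.5 -2.7] tool M [-0.99  0.82 -1.44]
ang 104.1 axis [-0.026  0.007] grasp [  2.5   0.4 136.7]
side sock x [-21.   38.2] y [-26.6  36.5] shaft x [-1. 11.] y [-10.    4.5]
scene sock x [-14.6  38.6] y [-19.5  38.5] shaft x [-3.8 10.3] y [-1.1 10.6]
lift [-0.1233, -0.0004, -0.0037, -0.0186]
```

Call:
{"name": "play_rows", "arguments": {
  "commands": [
    [0,0,0,-0.1],
    [-0.005,0,0,-0.2],
    [-0.02,0,0,-0.2],
    [-0.05,0,0,-0.2],
    [-0.1,0,0,-0.2],
    [-0.15,0,0,-0.2],
    [-0.15,0,0,-0.2],
    [-0.15,0,0,-0.2]
  ]
}}

```text
time_s: 29.08
position: [503.3, 30.0, 503.0]
orientation: [0.08, 1.106, -1.299]
wrist_force: [1.0, 0.9, -3.6]
gripper_width: 17.8
```

```bash
python3 - <<'E'
from h import *; from workcell import r
np.set_printoptions(precision=0,suppress=True)
o=r.get_obs(); show(o)
for n in ("scene","side"):
    c=r.camera(n); np.savez(n+"16.npz",**c)
    for k in (1,2,3,4): nutang(c,[1,2,3,4],c,k)
    W=cloud(load(n+"0.npz")).reshape(-1,3); W=W[np.isfinite(W[:,0])]
    for y0 in range(500,1600,100):
        q=W[(W[:,1]>y0)&(W[:,1]<y0+100)&(W[:,2]>100)&(W[:,0]<700)&(W[:,0]>-900)]
        if len(q): print(n,y0,len(q),"x",np.percentile(q[:,0],[1,50,99]),"z",np.percentile(q[:,2],[1,50,99]))
E
```

```text
t29.08 pos [503.  30. 503.] x [ 0. -0. -1.] tilt 26.6 az -74.4 zaz -79.5 q [ 0. -0.  2. -0.  1.  1.] F [ 1.  1. -4.] M [ 1.  0. -0.] w 17.8
nut 1 ncc vs ref nut 1 1.0 (60, 8)
nut 2 ncc vs ref nut 1 0.959 (60, 9)
nut 3 ncc vs ref nut 1 0.94 (61, 9)
nut 4 ncc vs ref nut 1 0.768 (59, 8)
nut 1 ncc vs ref nut 2 0.959 (60, 7)
nut 2 ncc vs ref nut 2 1.0 (60, 8)
nut 3 ncc vs ref nut 2 0.966 (61, 8)
nut 4 ncc vs ref nut 2 0.768 (59, 7)
nut 1 ncc vs ref nut 3 0.942 (59, 6)
nut 2 ncc vs ref nut 3 0.966 (59, 8)
nut 3 ncc vs ref nut 3 1.0 (60, 8)
nut 4 ncc vs ref nut 3 0.755 (58, 7)
nut 1 ncc vs ref nut 4 0.783 (60, 11)
nut 2 ncc vs ref nut 4 0.784 (60, 11)
nut 3 ncc vs ref nut 4 0.781 (61, 12)
nut 4 ncc vs ref nut 4 1.0 (60, 8)
scene 500 2864 x [-760.  261.  309.] z [148. 440. 561.]
scene 600 1038 x [-656.  268.  313.] z [143. 328. 549.]
scene 700 48 x [-626. -592. -581.] z [136. 149. 161.]
scene 900 2234 x [-210.    2.  127.] z [104. 288. 463.]
scene 1000 3973 x [-219.  112.  130.] z [105. 302. 474.]
scene 1100 2926 x [119. 127. 511.] z [102. 186. 465.]
scene 1200 3197 x [120. 175. 515.] z [102
[... 528 characters left out ...]
 (58, 7)
nut 3 ncc vs ref nut 3 1.0 (60, 8)
nut 4 ncc vs ref nut 3 0.82 (56, 8)
nut 1 ncc vs ref nut 4 0.778 (63, 8)
nut 2 ncc vs ref nut 4 0.75 (63, 7)
nut 3 ncc vs ref nut 4 0.799 (62, 7)
nut 4 ncc vs ref nut 4 1.0 (60, 8)
side 500 2564 x [186. 235. 300.] z [225. 385. 508.]
side 600 352 x [212. 280. 309.] z [216. 309. 428.]
side 900 3292 x [-100.   33.  123.] z [102. 219. 359.]
side 1000 1672 x [-101.   28.  125.] z [102. 218. 357.]
side 1100 1373 x [125. 443. 695.] z [101. 167. 202.]
side 1200 1837 x [126. 452. 695.] z [102. 181. 188.]
side 1300 815 x [126. 441. 693.] z [181. 185. 189.]
side 1400 727 x [128. 449. 694.] z [181. 185. 188.]
side 1500 603 x [128. 470. 695.] z [181. 184. 190.]
```

```bash
python3 - <<'E'
import numpy as np
from scipy.optimize import least_squares
# x,y,z, j1..  ; tool dir x ; (pos,q,xdir)
D=[([245.7,601.6,404.7],[1.1004,.1245,1.6517,0,1.3675,-.0826],[0,0,-1]),
([570.9,166.9,401],[.2,0,1.8,0,1.4,-1],[0,0,-1]),
([570.7,167.8,345.1],[.2,.05,1.83,0,1.26,-1.04],[-.003,0,-1]),
([462.6,176.1,550.2],[.26,-.27,1.79,0,1.63,-.98],[0,0,-1]),
([156.7,-601,558.9],[-1.4,.01,1.52,.01,1.62,-1.64],[.01,.005,-1]),
([242.8,-957.2,527.2],[-1.38,1.13,.03,.01,1.99,-1.61],[.013,-.003,-1]),
([238.4,-966.3,537.5],[-1.38,1.12,.03,.02,1.88,-1.61],[.04,-.115,-.993]),
([243.5,-1001.2,534.8],[-1.39,1.13,.03,.04,1.56,-1.62],[.112,-.404,-.908]),
([190.8,-785.1,523.1],[-1.4,.33,1.24,.05,1.09,-1.65],[.123,-.454,-.882]),
([618.8,-68.6,472.4],[-.13,0,1.69,-.44,1.28,-.28],[.131,-.432,-.892]),
([509.1,-15.4,397.7],[-.05,-.21,2.0,-.47,1.22,-.15],[.126,-.433,-.892]),
([513.9,-15.8,399.4],[-.05,-.2,1.99,-.47,1.24,.63],[.115,-.432,-.894])]
def res(p):
    a1,L2,L3,d1,d6,c,off=p; e=[]
    for P,q,x in D:
        w=np.array(P)-d6*np.array(x); r=np.hypot(w[0],w[1]); rp=np.sqrt(max(r*r-off*off,1))
        e+= [a1+L2*np.sin(q[1])+L3*np.sin(q[1]+q[2]+c)-rp, d1+L2*np.cos(q[1])+L3*np.cos(q[1]+q[2]+c)-w[2]]
    return np.array(e)
s=least_squares(res,[0,450,450,300,80,0,54],x_scale=100); print(s.x.round(3)); print(res(s.x).round(1))
E
```

```text
[-7.01600e+00  4.52980e+02  6.23531e+02  2.16081e+02  9.76630e+01
  5.90000e-02  1.94000e-01]
[ 1.3  0.4 -4.  -6.7  2.3  1.4  0.7 -0.2 -0.4  1.3  1.  -0.5  0.4 -0.2
 -1.5  0.9  0.2 -0.8  0.1 -0.9  0.6  3.2 -0.8  2.2]
```

```bash
python3 - <<'E'
from h import *; from workcell import r
o=r.get_obs(); R=Rt(o)
A=np.array([503.,30,503]); B=np.array([-172.,616,850])
for f in (0.72,1): print(f,np.round(R.T@(A+f*(B-A)-o["position"])/1000,3))
E
```

```text
0.72 [-0.466 -0.386 -0.339]
1 [-0.644 -0.537 -0.471]
```

Call:
{"name": "play_rows", "arguments": {
  "commands": [
    [-0.466,-0.386,-0.339,-2.1],
    [-0.466,-0.386,-0.339,-2.1],
    [-0.466,-0.386,-0.339,-2.1],
    [-0.466,-0.386,-0.339,-2.1],
    [-0.466,-0.386,-0.339,-2.1],
    [-0.466,-0.386,-0.339,-2.1],
    [-0.466,-0.386,-0.339,-2.1],
    [-0.466,-0.386,-0.339,-2.1],
    [-0.466,-0.386,-0.339,-2.1],
    [-0.466,-0.386,-0.339,-2.1],
    [-0.466,-0.386,-0.339,-2.1],
    [-0.466,-0.386,-0.339,-2.1],
    [-0.466,-0.386,-0.339,-2.1],
    [-0.466,-0.386,-0.339,-2.1],
    [-0.466,-0.386,-0.339,-2.1],
    [-0.466,-0.386,-0.339,-2.1],
    [-0.466,-0.386,-0.339,-2.1],
    [-0.466,-0.386,-0.339,-2.1],
    [-0.466,-0.386,-0.339,-2.1],
    [-0.466,-0.386,-0.339,-2.1]
  ]
}}

```text
time_s: 30.85
position: [18.0, 453.6, 750.5]
orientation: [-2.043, 1.105, -1.322]
wrist_force: [-0.9, -0.7, -3.9]
gripper_width: 17.8
```

```bash
python3 - <<'E'
from h import *; from workcell import r
o=r.get_obs(); R=show(o)
print(np.round(R.T@(np.array([-172.,616,850])-o["position"])/1000,3))
E
```

```text
t30.85 pos [ 18.  453.6 750.5] x [ 0.11  -0.435 -0.894] tilt 26.7 az -75.8 zaz 38.7 q [ 1.45 -0.21  1.42 -0.23  2.35  0.6 ] F [-0.9 -0.7 -3.9] M [ 0.6   0.18 -0.02] w 17.8
[-0.181  0.188 -0.066]
```

Call:
{"name": "play_rows", "arguments": {
  "commands": [
    [-0.181,0.188,-0.066,-0.82],
    [-0.181,0.188,-0.066,-0.82],
    [-0.181,0.188,-0.066,-0.82],
    [-0.181,0.188,-0.066,-0.82],
    [-0.181,0.188,-0.066,-0.82],
    [-0.181,0.188,-0.066,-0.82],
    [-0.181,0.188,-0.066,-0.82],
    [-0.181,0.188,-0.066,-0.82],
    [-0.181,0.188,-0.066,-0.82],
    [-0.181,0.188,-0.066,-0.82]
  ]
}}

```text
time_s: 31.68
position: [-170.5, 616.3, 849.8]
orientation: [-2.86, 1.104, -1.324]
wrist_force: [-0.5, -0.6, -2.8]
gripper_width: 17.6
```

```bash
python3 - <<'E'
from h import *; from workcell import r
o=r.get_obs(); R=show(o); d=np.radians(105); h=np.array([np.cos(d),np.sin(d),0])
for u in (0.5,0.8): print(u,np.round(R.T@(u*h+np.sqrt(1-u*u)*np.array([0,0,1])),2))
E
```

```text
t31.68 pos [-170.5  616.3  849.8] x [ 0.11  -0.437 -0.893] tilt 26.8 az -75.8 zaz 86.2 q [ 1.76  0.31  0.7  -0.05  2.59  0.19] F [-0.5 -0.6 -2.8] M [ 0.67  0.15 -0.01] w 17.6
0.5 [-1.    0.02  0.05]
0.8 [-0.9   0.13  0.42]
```

Call:
{"name": "play_rows", "arguments": {
  "commands": [
    [-0.9,0.1,0.4,0],
    [-0.9,0.1,0.4,0],
    [-0.9,0.1,0.4,0]
  ]
}}

```text
time_s: 31.93
position: [-179.9, 666.8, 871.7]
orientation: [-2.854, 1.134, -1.32]
wrist_force: [-0.3, 0.5, -3.3]
gripper_width: 17.7
```

Call:
{"name": "play_rows", "arguments": {
  "commands": [
    [-0.9,0.1,0.4,0]
  ]
}}

```text
time_s: 32.02
position: [-181.3, 677.0, 872.9]
orientation: [-2.848, 1.158, -1.318]
wrist_force: [0.3, 0.4, -3.8]
gripper_width: 17.9
```

Call:
{"name": "play_rows", "arguments": {
  "commands": [
    [-0.9,0.1,0.4,0]
  ]
}}

```text
time_s: 32.1
position: [-182.0, 684.9, 874.2]
orientation: [-2.842, 1.182, -1.315]
wrist_force: [-0.4, -0.2, -3.5]
gripper_width: 18.1
```

Call:
{"name": "play_rows", "arguments": {
  "commands": [
    [-0.9,0.1,0.4,0]
  ]
}}

```text
time_s: 32.18
position: [-182.3, 690.6, 875.9]
orientation: [-2.836, 1.206, -1.313]
wrist_force: [0.2, -0.2, -4.1]
gripper_width: 17.7
```

```bash
python3 - <<'E'
from h import *; from workcell import r
o=r.get_obs(); R=show(o); d=np.radians(105); h=np.array([np.cos(d),np.sin(d),0])
for u in (0.5,0.8): print(u,np.round(R.T@(u*h+np.sqrt(1-u*u)*np.array([0,0,1])),2))
E
```

```text
t32.18 pos [-182.3  690.6  875.9] x [ 0.091 -0.345 -0.934] tilt 20.9 az -75.2 zaz 86.1 q [ 1.76  0.64  0.19 -0.06  2.68  0.19] F [ 0.2 -0.2 -4.1] M [ 0.49  0.2  -0.  ] w 17.7
0.5 [-0.99  0.05  0.15]
0.8 [-0.85  0.16  0.51]
```

Call:
{"name": "play_rows", "arguments": {
  "commands": [
    [-1.0,0.06,0.25,0]
  ]
}}

```text
time_s: 32.27
position: [-181.3, 690.9, 880.1]
orientation: [-2.831, 1.226, -1.311]
wrist_force: [0.3, 0.4, -4.7]
gripper_width: 17.7
```

Call:
{"name": "play_rows", "arguments": {
  "commands": [
    [-1.0,0.06,0.25,0]
  ]
}}

```text
time_s: 32.35
position: [-179.5, 687.1, 887.5]
orientation: [-2.825, 1.246, -1.309]
wrist_force: [-0.3, 0.3, -3.6]
gripper_width: 17.9
```

Call:
{"name": "play_rows", "arguments": {
  "commands": [
    [-1.0,0.06,0.25,0]
  ]
}}

```text
time_s: 32.43
position: [-177.6, 682.6, 895.2]
orientation: [-2.819, 1.267, -1.306]
wrist_force: [-0.4, -0.5, -3.4]
gripper_width: 17.4
```

Call:
{"name": "play_rows", "arguments": {
  "commands": [
    [-1.0,0.06,0.28,0]
  ]
}}

```text
time_s: 32.52
position: [-175.4, 678.4, 902.4]
orientation: [-2.812, 1.288, -1.303]
wrist_force: [0.7, -0.6, -3.9]
gripper_width: 17.9
```

Call:
{"name": "play_rows", "arguments": {
  "commands": [
    [-1.0,0.06,0.3,0]
  ]
}}

```text
time_s: 32.6
position: [-173.0, 674.3, 909.1]
orientation: [-2.805, 1.308, -1.3]
wrist_force: [-0.7, -0.2, -4.0]
gripper_width: 18.0
```

Call:
{"name": "play_rows", "arguments": {
  "commands": [
    [-1.0,0.06,0.32,0]
  ]
}}

```text
time_s: 32.68
position: [-170.3, 669.7, 915.5]
orientation: [-2.8, 1.325, -1.298]
wrist_force: [0.2, -0.4, -3.9]
gripper_width: 18.2
```

Call:
{"name": "play_rows", "arguments": {
  "commands": [
    [-1.0,0.06,0.34,0]
  ]
}}

```text
time_s: 32.77
position: [-167.3, 663.7, 922.0]
orientation: [-2.8, 1.334, -1.301]
wrist_force: [0.4, 0.8, -4.1]
gripper_width: 17.7
```

Call:
{"name": "play_rows", "arguments": {
  "commands": [
    [-1.0,0.06,0.36,0]
  ]
}}

```text
time_s: 32.85
position: [-163.9, 657.2, 928.9]
orientation: [-2.801, 1.344, -1.304]
wrist_force: [0.4, -0.3, -4.8]
gripper_width: 17.6
```

```bash
python3 - <<'E'
from h import *; from workcell import r
o=r.get_obs(); R=show(o); d=np.radians(105); h=np.array([np.cos(d),np.sin(d),0])
for u in (0.5,0.8): print(u,np.round(R.T@(u*h+np.sqrt(1-u*u)*np.array([0,0,1])),2))
E
```

```text
t32.85 pos [-163.9  657.2  928.9] x [ 0.059 -0.217 -0.974] tilt 13.0 az -74.7 zaz 85.3 q [ 1.74  0.66  0.03 -0.05  2.68  0.2 ] F [ 0.4 -0.3 -4.8] M [0.34 0.12 0.03] w 17.6
0.5 [-0.96  0.1   0.28]
0.8 [-0.76  0.21  0.61]
```

Call:
{"name": "play_rows", "arguments": {
  "commands": [
    [-0.76,0.21,0.61,0]
  ]
}}

```text
time_s: 32.93
position: [-164.1, 655.6, 930.5]
orientation: [-2.808, 1.347, -1.313]
wrist_force: [0.7, -0.8, -3.1]
gripper_width: 17.7
```

Call:
{"name": "play_rows", "arguments": {
  "commands": [
    [-0.76,0.21,0.61,0]
  ]
}}

```text
time_s: 33.02
position: [-165.4, 658.1, 927.9]
orientation: [-2.82, 1.344, -1.326]
wrist_force: [0.2, 0.8, -3.6]
gripper_width: 18.0
```

Call:
{"name": "play_rows", "arguments": {
  "commands": [
    [-0.76,0.21,0.61,0]
  ]
}}

```text
time_s: 33.1
position: [-166.2, 660.4, 925.5]
orientation: [-2.83, 1.341, -1.337]
wrist_force: [-0.3, -0.4, -3.7]
gripper_width: 17.9
```

Call:
{"name": "play_rows", "arguments": {
  "commands": [
    [-0.74,0.21,0.64,0]
  ]
}}

```text
time_s: 33.18
position: [-166.7, 663.1, 922.9]
orientation: [-2.84, 1.337, -1.347]
wrist_force: [-0.6, 0.7, -3.9]
gripper_width: 17.8
```

Call:
{"name": "play_rows", "arguments": {
  "commands": [
    [-0.72,0.21,0.66,0]
  ]
}}

```text
time_s: 33.27
position: [-166.8, 666.3, 919.8]
orientation: [-2.85, 1.333, -1.357]
wrist_force: [0.2, -0.2, -3.6]
gripper_width: 17.8
```

Call:
{"name": "play_rows", "arguments": {
  "commands": [
    [-0.7,0.21,0.68,0]
  ]
}}

```text
time_s: 33.35
position: [-166.7, 670.1, 916.2]
orientation: [-2.86, 1.328, -1.367]
wrist_force: [0.3, 0.1, -3.2]
gripper_width: 17.9
```

```bash
python3 - <<'E'
from h import *; from workcell import r
o=r.get_obs(); R=show(o); d=np.radians(105); h=np.array([np.cos(d),np.sin(d),0])
for u in (0.5,0.8): print(u,np.round(R.T@(u*h+np.sqrt(1-u*u)*np.array([0,0,1])),2))
E
```

```text
t33.35 pos [-166.7  670.1  916.2] x [ 0.049 -0.236 -0.971] tilt 13.9 az -78.3 zaz 85.1 q [ 1.74  0.68  0.03 -0.02  2.68  0.23] F [ 0.3  0.1 -3.2] M [ 0.35  0.08 -0.05] w 17.9
0.5 [-0.96  0.1   0.26]
0.8 [-0.77  0.22  0.59]
```

Call:
{"name": "play_rows", "arguments": {
  "commands": [
    [-0.605,-0.269,-0.74,0]
  ]
}}

```text
time_s: 33.43
position: [-161.9, 658.4, 928.2]
orientation: [-2.852, 1.346, -1.358]
wrist_force: [0.7, 2.2, -5.8]
gripper_width: 17.7
```

Call:
{"name": "play_rows", "arguments": {
  "commands": [
    [-0.605,-0.269,-0.74,0],
    [-0.605,-0.269,-0.74,0]
  ]
}}

```text
time_s: 33.6
position: [-149.3, 610.6, 972.8]
orientation: [-2.807, 1.412, -1.312]
wrist_force: [0.3, -0.2, -2.3]
gripper_width: 17.9
```

Call:
{"name": "play_rows", "arguments": {
  "commands": [
    [-0.605,-0.269,-0.74,0],
    [-0.605,-0.269,-0.74,0]
  ]
}}

```text
time_s: 33.77
position: [-137.2, 565.9, 1009.3]
orientation: [-2.703, 1.471, -1.207]
wrist_force: [-0.3, -0.9, -3.5]
gripper_width: 17.9
```

```bash
python3 - <<'E'
from h import *; from workcell import r
o=r.get_obs(); R=show(o); d=np.radians(105); h=np.array([np.cos(d),np.sin(d),0])
print(np.round(R.T@h,2),np.round(R.T@np.array([0,0,1]),2))
E
```

```text
t33.77 pos [-137.2  565.9 1009.3] x [ 0.035 -0.093 -0.995] tilt 5.7 az -69.2 zaz 85.6 q [ 1.72  0.53  0.03 -0.05  2.68  0.18] F [-0.3 -0.9 -3.5] M [0.07 0.01 0.02] w 17.9
[-0.1   0.33  0.94] [-1.   -0.04 -0.09]
```

Call:
{"name": "play_rows", "arguments": {
  "commands": [
    [-0.71,-0.24,-0.66,0],
    [-0.71,-0.24,-0.66,0]
  ]
}}

```text
time_s: 33.93
position: [-125.4, 520.2, 1042.1]
orientation: [-2.332, 1.524, -0.835]
wrist_force: [-0.2, -0.5, -3.0]
gripper_width: 17.5
```

Call:
{"name": "play_rows", "arguments": {
  "commands": [
    [-0.71,-0.24,-0.66,0]
  ]
}}

```text
time_s: 34.02
position: [-119.2, 496.4, 1057.6]
orientation: [-1.654, 1.541, -0.157]
wrist_force: [0.0, 1.3, -3.4]
gripper_width: 17.6
```

```bash
python3 - <<'E'
from h import *; from workcell import r
o=r.get_obs(); R=show(o)
A=np.array(o["position"])
for P in ([250,350,700],[458,176,562]): print(np.round(R.T@(np.array(P)-A)/1000,3))
E
```

```text
t34.02 pos [-119.2  496.4 1057.6] x [ 0.029 -0.005 -1.   ] tilt 1.7 az -9.0 zaz 85.8 q [ 1.71  0.44  0.03 -0.06  2.68  0.15] F [ 0.   1.3 -3.4] M [0.1  0.06 0.03] w 17.6
[ 0.369 -0.368 -0.118]
[ 0.514 -0.584 -0.276]
```

```bash
python3 - <<'E'
from h import *; from workcell import r
o=r.get_obs(); plan(o,[463,175.6,310])
E
```

```text
shift [ 0.5949 -0.5818 -0.2752]
```

Call:
{"name": "play_rows", "arguments": {
  "commands": [
    [0.595,-0.582,-0.275,0],
    [0.595,-0.582,-0.275,0],
    [0.595,-0.582,-0.275,0],
    [0.595,-0.582,-0.275,0],
    [0.595,-0.582,-0.275,0],
    [0.595,-0.582,-0.275,0],
    [0.595,-0.582,-0.275,0],
    [0.595,-0.582,-0.275,0],
    [0.595,-0.582,-0.275,0],
    [0.595,-0.582,-0.275,0],
    [0.595,-0.582,-0.275,0],
    [0.595,-0.582,-0.275,0],
    [0.595,-0.582,-0.275,0],
    [0.595,-0.582,-0.275,0],
    [0.595,-0.582,-0.275,0],
    [0.595,-0.582,-0.275,0],
    [0.595,-0.582,-0.275,0],
    [0.595,-0.582,-0.275,0],
    [0.595,-0.582,-0.275,0],
    [0.595,-0.582,-0.275,0]
  ]
}}

```text
time_s: 35.68
position: [394.0, 211.5, 545.0]
orientation: [-1.647, 1.541, -0.15]
wrist_force: [0.8, 1.2, -4.2]
gripper_width: 17.6
```

Call:
{"name": "play_rows", "arguments": {
  "commands": [
    [0,0,0,0],
    [0,0,0,0],
    [0,0,0,0]
  ]
}}

```text
time_s: 35.93
position: [393.7, 211.4, 545.3]
orientation: [-1.632, 1.542, -0.136]
wrist_force: [0.0, 0.1, -3.2]
gripper_width: 17.7
```

```bash
cat >> h.py <<'E'
def wup(r,o,tag):
    """collar / shaft / socket of the held upright wrench from both cameras"""
    R=Rt(o); g=np.array(o["position"])+171*R[:,0]; print("grasp",np.round(g,1))
    for n in ["side","scene"]:
        c=r.camera(n); np.savez(n+tag+".npz",**c); W=cloud(c); q=W[np.isfinite(W[...,0])]; d=q-g
        A=(abs(d[:,0])<45)&(abs(d[:,1])<45)
        for nm,lo,hi in [("socket",-125,-103),("shaft",-80,-55),("collar",-48,-36)]:
            s=A&(d[:,2]>lo)&(d[:,2]<hi)
            if s.sum()>4: print(n,nm,s.sum(),"x",np.round(np.percentile(q[s,0],[2,98]),1),"y",np.round(np.percentile(q[s,1],[2,98]),1),"z",np.round(np.percentile(q[s,2],[2,98]),1))
E
python3 - <<'E'
from h import *; from workcell import r
o=r.get_obs(); R=show(o); wup(r,o,"20")
u=np.array([np.cos(np.radians(-4.3)),np.sin(np.radians(-4.3)),0]); S=np.array([569.8,167.3,0])
d=np.radians(85.7)
plan(o,S-106*u+[0,0,180],[np.cos(d),np.sin(d),0]); plan(o,S+[0,0,180])
E
```

```text
t35.93 pos [393.7 211.4 545.3] x [ 0.029 -0.004 -1.   ] tilt 1.7 az -7.8 zaz 85.7 q [ 0.38 -0.39  1.88 -0.01  1.62 -1.12] F [ 0.   0.1 -3.2] M [0.04 0.04 0.04] w 17.7
grasp [398.6 210.7 374.4]
side socket 163 x [378.7 422.1] y [183.3 227.2] z [249.7 270.7]
side shaft 70 x [392.4 408.6] y [199.  208.3] z [295.1 318.2]
side collar 159 x [377.4 420.8] y [185.1 226.2] z [330.3 337.4]
scene socket 92 x [383.9 429.4] y [187.  229.9] z [250.3 270.4]
scene shaft 35 x [403.  414.2] y [201.6 217.2] z [294.6 318.6]
scene collar 90 x [381.6 426.7] y [188.2 228.9] z [329.5 338.1]
turn options [np.float64(0.0), np.float64(-3.141)]
shift [ 0.1963 -0.0622 -0.0302]
shift [ 0.1994 -0.1682 -0.0302]
```

Call:
{"name": "play_rows", "arguments": {
  "commands": [
    [0.196,-0.062,-0.0287,0],
    [0.196,-0.062,-0.0287,0],
    [0.196,-0.062,-0.0287,0],
    [0.196,-0.062,-0.0287,0],
    [0.196,-0.062,-0.0287,0],
    [0.196,-0.062,-0.0287,0],
    [0.196,-0.062,-0.0287,0],
    [0.196,-0.062,-0.0287,0],
    [0.196,-0.062,-0.0287,0]
  ]
}}

```text
time_s: 36.78
position: [459.8, 179.2, 357.1]
orientation: [-1.522, 1.532, -0.023]
wrist_force: [1.6, 0.1, -3.4]
gripper_width: 17.8
```

```bash
python3 - <<'E'
from h import *; from workcell import r
o=r.get_obs(); R=show(o); wup(r,o,"21")
plan(o,[569.8,168.8,180])
for n in ("side21.npz","scene21.npz"):
    c=load(n); W=cloud(c).reshape(-1,3); q=W[np.isfinite(W[:,0])]; q=q[(q[:,0]>515)&(q[:,0]<680)&(q[:,1]>100)&(q[:,1]<240)&(q[:,2]>126)&(q[:,2]<134)]
    print(n,cv2.minAreaRect(q[:,:2].astype(np.float32)))
    for x in range(512,600,12):
        s=abs(q[:,0]-x)<6; y=np.sort(q[s,1]); g=np.diff(y)
        if len(y)>6: i=g.argmax(); print(x,"rail y %.0f..%.0f gap %.1f-%.1f mid %.1f (line %.1f)"%(y[0],y[-1],y[i],y[i+1],(y[i]+y[i+1])/2,(y[0]+y[-1])/2))
E
```

```text
t36.78 pos [459.8 179.2 357.1] x [ 0.038 -0.001 -0.999] tilt 2.2 az -1.3 zaz 85.9 q [ 0.27 -0.2   2.05 -0.01  1.26 -1.23] F [ 1.6  0.1 -3.4] M [0.02 0.05 0.04] w 17.8
grasp [466.3 179.1 186.2]
side socket 119 x [447.5 490.5] y [152.6 193.9] z [61.7 82.5]
side shaft 67 x [460.7 511.1] y [135.9 194.2] z [106.7 130.3]
side collar 137 x [445.9 489.2] y [153.1 196.1] z [142.6 149.9]
scene socket 37 x [451.2 497.3] y [154.4 198.5] z [61.4 80.9]
scene shaft 28 x [470.5 511. ] y [142.5 190.9] z [107.2 129.8]
scene collar 69 x [450.3 492.5] y [156.1 192.5] z [140.1 149.2]
shift [ 0.0102 -0.1036 -0.0028]
side21.npz ((574.2468872070312, 165.42190551757812), (70.5050277709961, 121.9079360961914), 86.33609771728516)
512 rail y 138..204 gap 154.9-186.3 mid 170.6 (line 170.8)
524 rail y 134..203 gap 154.0-183.9 mid 168.9 (line 168.2)
536 rail y 134..203 gap 157.1-182.4 mid 169.7 (line 168.8)
548 rail y 132..202 gap 155.7-180.1 mid 167.9 (line 166.8)
560 rail y 132..202 gap 152.9-179.0 mid 165.9 (line 166.8)
572 rail y 131..201 gap 151.7-178.7 mid 165.2 (line 166.2)
584 rail y 129..199 gap 165.6-172.4 mid 169.0 (line 164.1)
596 rail y 129..199 gap 131.8-136.2 mid 134.0 (line 164.0)
scene21.npz ((576.3192138671875, 167.69076538085938), (68.3738784790039, 124.8186264038086), 86.55009460449219)
524 rail y 137..205 gap 156.7-185.3 mid 171.0 (line 171.2)
536 rail y 137..203 gap 157.4-185.5 mid 171.4 (line 169.8)
548 rail y 137..203 gap 156.2-182.7 mid 169.5 (line 169.7)
560 rail y 134..201 gap 154.5-184.6 mid 169.6 (line 167.7)
572 rail y 135..202 gap 153.7-183.1 mid 168.4 (line 168.5)
584 rail y 133..200 gap 156.5-160.8 mid 158.7 (line 166.7)
596 rail y 132..199 gap 177.9-181.4 mid 179.7 (line 165.6)
```

Call:
{"name": "play_rows", "arguments": {
  "commands": [
    [0.004,0,-0.0028,0],
    [0.006,0,-0.0028,0],
    [0.006,0,-0.0028,0],
    [0.007,-0.025,-0.0028,0],
    [0.008,-0.05,-0.0028,0],
    [0.009,-0.075,-0.0028,0],
    [0.0098,-0.095,-0.0028,0],
    [0.0102,-0.1036,-0.0028,0],
    [0.0102,-0.1036,-0.0028,0],
    [0.0102,-0.1036,-0.0028,0],
    [0.0102,-0.1036,-0.0028,0]
  ]
}}

```text
time_s: 37.8
position: [562.2, 168.8, 349.8]
orientation: [-1.536, 1.535, -0.037]
wrist_force: [0.0, 0.0, -3.2]
gripper_width: 17.8
```

```bash
python3 - <<'E'
from h import *; from workcell import r
o=r.get_obs(); R=show(o); wup(r,o,"22"); plan(o,[569.8,168.8,174.5]); plan(o,[571.8,168.8,174.5])
E
```

```text
t37.80 pos [562.2 168.8 349.8] x [ 0.036 -0.001 -0.999] tilt 2.1 az -2.1 zaz 85.9 q [ 0.2   0.02  1.86 -0.01  1.23 -1.29] F [ 0.   0.  -3.2] M [ 0.    0.14 -0.03] w 17.8
grasp [568.3 168.6 178.9]
side socket 164 x [549.1 612.7] y [133.8 186.9] z [54.9 75. ]
side shaft 72 x [525. 612.] y [130.4 185.8] z [100.4 123.6]
side collar 191 x [529.5 608.4] y [133.7 195.9] z [130.9 142.1]
scene socket 17 x [550.9 592.1] y [144.2 147.7] z [55.4 73. ]
scene shaft 13 x [533.3 611.3] y [132.1 138.3] z [116.8 123.5]
scene collar 96 x [548.4 607.4] y [139.8 197.7] z [131.1 142. ]
shift [ 0.0044 -0.0013  0.0003]
shift [ 0.0045 -0.0033  0.0005]
```

Call:
{"name": "play_rows", "arguments": {
  "commands": [
    [0.0005,-0.0015,0.0004,0],
    [0.001,-0.003,0.0004,0],
    [0.001,-0.003,0.0004,0],
    [0.003,-0.003,0.0004,0],
    [0.0045,-0.003,0.0004,0],
    [0.0045,-0.003,0.0004,0],
    [0.0045,-0.003,0.0004,0]
  ]
}}

```text
time_s: 38.48
position: [565.3, 169.1, 346.3]
orientation: [-1.528, 1.533, -0.029]
wrist_force: [-1.0, -0.1, 0.4]
gripper_width: 17.8
```

```bash
python3 - <<'E'
from h import *; from workcell import r
np.set_printoptions(precision=1,suppress=True)
o=r.get_obs(); R=show(o); g=np.array(o["position"])+171*R[:,0]; print("grasp",g)
for n in ("side","scene"):
    c=r.camera(n); np.savez(n+"23.npz",**c); W=cloud(c); q=W[np.isfinite(W[...,0])]
    s=(abs(q[:,0]-572)<32)&(abs(q[:,1]-168)<32)
    for nm,lo,hi in [("collar",133.5,141),("sock",52,75)]:
        t=s&(q[:,2]>lo)&(q[:,2]<hi); p=q[t]; print(n,nm,len(p),np.percentile(p,[2,50,98],axis=0).round(1).tolist())
E
```

```text
t38.48 pos [565.3 169.1 346.3] x [ 0. -0. -1.] tilt 2.1 az -1.6 zaz 85.9 q [ 0.2  0.   1.9 -0.   1.2 -1.3] F [-1.  -0.1  0.4] M [-0.   0.3  0. ] w 17.8
grasp [571.8 168.9 175.4]
side collar 114 [[551.3, 143.2, 133.9], [568.2, 159.9, 136.5], [594.4, 187.4, 139.8]]
side sock 116 [[552.0, 142.3, 53.0], [565.8, 145.7, 63.3], [595.1, 185.3, 74.6]]
scene collar 58 [[555.4, 145.6, 133.7], [582.9, 157.7, 135.6], [597.8, 178.6, 138.7]]
scene sock 16 [[559.8, 144.2, 56.0], [573.8, 146.4, 66.0], [592.4, 147.4, 73.3]]
```

Call:
{"name": "play_rows", "arguments": {
  "commands": [
    [0,0,0,0],
    [0,0,0,0],
    [0,0,0,0],
    [0,0,0,0],
    [0,0,0,0],
    [0,0,0,0],
    [0,0,0,0]
  ],
  "fingers": -0.2
}}

```text
time_s: 39.17
position: [565.4, 169.1, 346.2]
orientation: [-1.528, 1.533, -0.029]
wrist_force: [-0.4, 0.7, 0.2]
gripper_width: 55.7
```

Call:
{"name": "play_rows", "arguments": {
  "commands": [
    [-0.02,0,0,0],
    [-0.05,0,0,0],
    [-0.1,0,0,0],
    [-0.15,0,0,0],
    [-0.2,0,0,0],
    [-0.2,0,0,0],
    [-0.2,0,0,0]
  ]
}}

```text
time_s: 39.75
position: [557.5, 169.3, 555.2]
orientation: [-1.466, 1.52, 0.033]
wrist_force: [0.6, 1.1, 1.1]
gripper_width: 57.0
```

```bash
python3 - <<'E'
from h import *; from workcell import r
o=r.get_obs(); R=show(o)
for n in ("side","scene"):
    c=r.camera(n); np.savez(n+"24.npz",**c)
    for tag in ("0","24"):
        W=cloud(load(n+tag+".npz")); q=W[np.isfinite(W[...,0])]
        s=(abs(q[:,0]-572)<32)&(abs(q[:,1]-168)<32)
        for nm,lo,hi in [("collar",133.5,141),("sock",52,75)]:
            p=q[s&(q[:,2]>lo)&(q[:,2]<hi)]; print(n,tag,nm,len(p),np.percentile(p,[2,50,98],axis=0).round(1).tolist())
        p=q[(abs(q[:,0]-572)<60)&(abs(q[:,1]-168)<40)&(q[:,2]>180)&(q[:,2]<194)]; print(n,tag,"bartop",len(p),cv2.minAreaRect(p[:,:2].astype(np.float32)),"z",np.percentile(p[:,2],[5,50,95]).round(1), np.polyfit(p[:,0]-570,p[:,2],1).round(3))
A,B=load("side24.npz"),load("scene24.npz")
f=lambda i:cv2.resize(np.ascontiguousarray(i[:,:,::-1]),(400,300),interpolation=cv2.INTER_CUBIC)
cv2.imwrite("pics/fin.png",np.vstack([np.hstack([f(A["color"][95:215,220:380]),f(B["color"][150:270,320:480])]),np.hstack([f(ortho(A)[50:350,:,::-1]),f(ortho(B)[50:350,:,::-1])])]) )
E
```

```text
t39.75 pos [557.5 169.3 555.2] x [ 0.051  0.002 -0.999] tilt 2.9 az 1.9 zaz 85.9 q [ 0.2  -0.09  1.62 -0.01  1.56 -1.3 ] F [0.6 1.1 1.1] M [ 0.02  0.   -0.02] w 57.0
side 0 collar 109 [[548.5, 143.9, 133.8], [566.0, 160.9, 136.3], [593.5, 186.3, 139.6]]
side 0 sock 104 [[543.7, 138.2, 52.5], [561.1, 147.2, 62.8], [583.0, 182.4, 74.2]]
side 0 bartop 183 ((570.2327880859375, 165.7452392578125), (22.104108810424805, 89.26449584960938), 71.81024932861328) z [180.8 186.4 188.9] [1.40000e-02 1.85889e+02]
side 24 collar 112 [[551.4, 143.5, 134.1], [568.8, 160.1, 136.2], [594.6, 186.3, 140.1]]
side 24 sock 118 [[549.2, 141.5, 52.7], [561.5, 145.7, 63.7], [591.9, 185.7, 74.2]]
side 24 bartop 185 ((574.134521484375, 167.35049438476562), (23.664609909057617, 91.17979431152344), 86.50646209716797) z [180.7 186.2 188.4] [6.00000e-03 1.85569e+02]
scene 0 collar 56 [[550.6, 146.1, 133.6], [575.5, 159.8, 135.0], [595.4, 189.9, 137.5]]
scene 0 sock 13 [[571.5, 141.0, 52.3], [585.9, 143.6, 57.2], [588.8, 146.1, 71.5]]
scene 0 bartop 121 ((572.8099975585938, 166.73033142089844), (15.392037391662598, 94.06795501708984), 70.87286376953125) z [181.4 185.3 188.7] [  0.    185.284]
scene 24 collar 53 [[552.0, 145.9, 133.6], [579.4, 156.8, 135.4], [597.1, 169.0, 139.4]]
scene 24 sock 20 [[553.9, 144.8, 53.0], [572.8, 146.1, 61.4], [590.3, 147.7, 72.6]]
scene 24 bartop 134 ((574.7351684570312, 168.65171813964844), (18.833269119262695, 90.25614166259766), 86.4882583618164) z [181.8 185.3 188.3] [2.00000e-03 1.85243e+02]
```

View pics/fin.png

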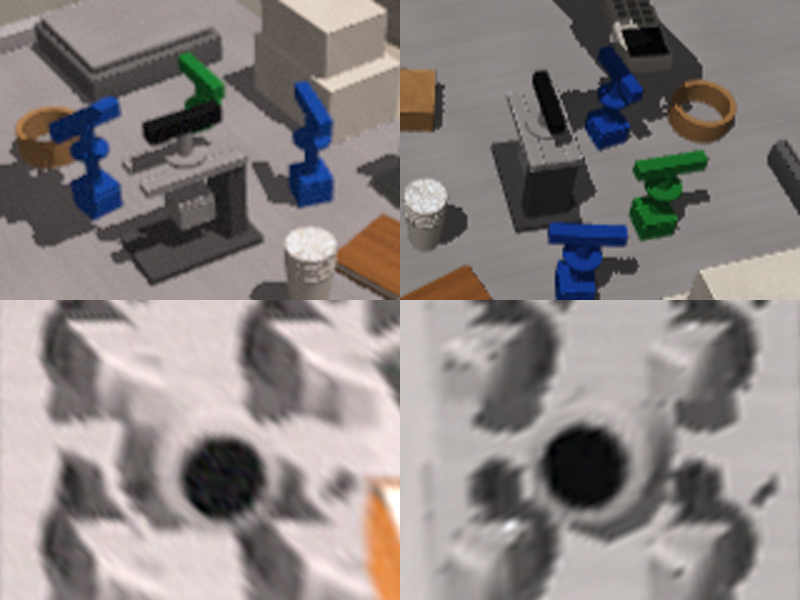

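```bash
python3 - <<'E'
from workcell import r
print(r.hand_in())
E
```

```text
the job is handed in; nothing more can be done
None
```

The job is done and handed in at about 40 s of the 72 s allowed. All four nuts are home, and the wrench is back in the slotted hanger.

**What I did**
- **Tilting the tool:** The moves cannot tilt the tool directly. I leaned it about 27–28° onto the nut axis by pushing against the arm's reach limit, and straightened it the same way before hanging the wrench up.
- **First pass:** I turned nuts 2 and 4 to their half-way ribs. Nuts 1 and 3 were already there.
- **Second pass:** I tightened in the order 1, 3, 2, 4, each to its stop block.
- **Hanging up:** I slid the wrench in with its collar above the rails, lowered it until the rails took its weight, then released it and withdrew upwards.

**What the last checks showed**
- **Nuts:** The torque about the tool axis was 0.6 to 1.0 N m, well above the 0.25 N m a nut needs, so each was against its stop. The final picture shows all four heads square to the plate, with the visible ribs no longer under a pointer.
- **Wrench:** It hangs upright with its bar level and along the slot. The collar lies 1–3 mm deeper than it did at the start.
- **Other things:** Those in the final picture look undisturbed, and no force or moment I read came near the limits.

**Checks that were weaker or disagreed**
- **Nut 4:** Automatic image matching gave only about 0.75–0.82 for it, against 0.93 or more for the other three. I put that down to the shadow and the boss beside it, since both its torque and the picture look right.
- **Wrench alignment:** The cameras and the arm's own position differed by 2–3 mm on where the held wrench was. That was within the slot's clearance, and no contact showed during the slide.

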